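Change over the modules in a guarded push-push dock

ROBOT

A 6-joint arm with a two-finger parallel gripper is mounted at the origin on a cart in front of the work surface, level with it; the furniture and walls round the work are solid. World frame = base frame: x ahead of the robot, y to its left, z up, the work surface at z = 0. Lengths are in m, angles in degrees, forces in N, time in s.
With the tool pointing down it reaches from about 0.35 to 0.875 m from the base axis. Payload 4.2 kg.
Tool frame: the origin (TCP) lies midway between the tips of the shut fingers; the grasp point (between the pads) lies 19 mm behind it; z points along the fingers, y is the line along which they close (so a half turn about z gives the same grasp; the last joint's range is limited). The gripper opens to 87 mm and grips with 3 to 60 N. Pads are 19 mm wide; open, the fingers measure 117 mm over their backs; the gripper's body (75 mm by 190 mm) begins 51 mm behind the grasp point.
Start: joints at [-23.801, 22.042, 0.453, 0, -68.411, -14.817], TCP at [0.488, -0.39, 0.19] pointing down, gripper open.
Joint ranges: [-179.83, 179.83], [-69.29, 118.12], [-61.27, 80.66], [-181.25, 117.63], [-171.15, -9.14], [-177.46, 177.46]. Speed limits (degrees/s): [159.86, 159.86, 180, 180, 180, 180].

INTERFACE

Orientations are given as a 3x3 rotation matrix whose columns are the frame's x, y, z axes.
In Python, from station import * gives the robot as it stands. The module is installed in compiled form; this text tells all that it offers.
- The arm moves only by the tool servo_tool, never from a script. Its argument "deltas" is a list of rows, each an object of numbers: "tx", "ty", "tz": the shift along the tool's x, y, z in mm; "ax", "ay", "az": the turn, a rotation vector about the tool's x, y, z in rad; "claw": the finger opening in mm, from 0 to 87. In form: [{"tx": .., "ty": .., "tz": .., "ax": .., "ay": .., "az": .., "claw": ..}, ...]. A call has 1 to 12 rows; each row is the pose to reach, as a shift and turn from the pose commanded when the call began, along the tool's axes at that moment; what a row does not reach only later rows make up. A row lasts 1/12 s, in which the tool goes at most 41.7 mm and 7.16 degrees, less where a joint would pass 70% of its speed; a pose out of reach is approached as far as the arm can. A call with a gripper value outside its range is refused whole. The fingers move at their own pace and stop on an object; the grip force is fixed at half the most. Time passes only in rows, so rows that repeat a pose let the fingers close. It gives the time, the measured TCP pose, the force, the opening and the grip force at its end, in the units of the state.
- sense(): the state, without advancing time (a new reading comes with each control period).
- capture(name): name is "scene" or "top"; returns the picture (400x640x3 uint8, blue, green, red); there is no depth.
- calibration(name): a dict with "fx", "fy", "cx", "cy" (pixels), "cam_to_world" (4x4, takes a point from camera to world coordinates). Camera axes: x right, y down, z forward; pixel columns grow to the right and rows downward; lengths in m; the calibration is good to about 2 mm. A picture is of the moment at which its call begins. calibration takes no time and is no camera call.
- finish_job(): hands the job in; it is judged then, once.
Trained networks look in the newest picture that a camera, given by its name, has taken for a name from the list of things; names that differ only in an ending like _2 or _b are one class to them, and where a whole thing is asked for, a point or a joint stands for the part that bears it (a point fixed in the world has none). Each returns a list of dicts, best first, with "confidence" (0 to 1); they miss things now and then, are a little off and sometimes report something else, mostly with a low value. They report only what shows in the picture. A call takes as long as a camera call.
- recognise(label, camera): "xyz" ([x, y, z] in m, in the coordinates of the camera as it stood for that picture, good to about 4 mm: the middle of the surface that is visible of it).
- trace(label, camera): "mask" (400x640 bool, what is visible of it).
The state is a dict: "time_s": time; "joints": joint angles; "joint_velocities": joint speeds; "effort": joint torques, N m; "tcp_pos": TCP position; "ee_rot": TCP orientation; "wrist_force": force on the tool from outside, world axes, zero at the start; "moment": the same for the moment, N m; "gripper_width": opening from 0.0 (shut) to 1.0 (fully open); "gripper_force": force on a finger pad.
Only numpy, scipy, OpenCV 4.12 (cv2) and the standard library are available. Lean on these libraries where they do the work, as an engineer would, in place of code of your own. Each camera call takes 0.05 s, during which the arm holds its last target. There are 200 camera calls.

TASK

Turn the key of the low grey module dock a quarter turn so that its tongue frees the clear guard door, and swing the door wide open. Then change the two modules over: first press the one that is caught inside so that it springs out, then push the other one in until its catch holds it, firmly but without ramming either of them. Leave the door open and unlocked, and do not disturb the other things on the bench.

Things in the scene. Friction and masses are not known exactly. Their poses are not given: they have to be found in the camera images.
- dock: low grey box fixed on the bench, 170 mm wide (y), roof 66 mm high from x = -36 to 90 mm. Origin: centre of its underside; -x is its front, +y its left. Before the bays' plate (x = -34 mm) an open-topped forecourt, floor 10 mm high, between cheeks at y = +-75 mm (66 mm high), shut in front by the guard door at x = -88 mm
- boom_microscope: fixed stereo microscope hanging on a boom between the arm's start and the dock, obstacle only: head 200 mm nearer the robot than the origin (origin on the bench), 90 mm wide, from 235 to 450 mm above the bench; its boom runs away from the robot at 290 to 350 mm. Cross above it. Also, a shelf covers the back of the bench from 610 mm ahead of the robot, its underside 540 mm above the bench
- key (a joint): latch key, rad: 0 = locked, its tongue across the front of the door; grows anticlockwise from above; at 1.57 (stop 1.65) the tongue points to the front and the door is free. Stays where it is left, about 0.05 N m
- key_bow (a point): top centre of the key's bow, on its upright axis at the dock's right front corner, 96 mm above the bench: an upright black plate 34 mm long (point y), 8 mm thick (point x), 24 mm high. Below it a steel tongue, its top 67 mm above the bench, runs 32 mm from the axis along point +y
- door (a joint): clear guard door, rad: 0 = shut, grows as its right end swings out to the robot (clockwise from above, hinge at its left end), stop at 1.8. Stays where it is left, about 0.04 N m
- door_post (a point): top centre of the door's upright steel pull post, 12 mm thick, 26 mm high, on the door's top edge 100 mm from the hinge; post top 94 mm, door top edge 68 mm above the bench. Door 136 mm long, 6 mm thick
- door_hinge (a point): point on the door's upright hinge axis at the height of the door's top edge (68 mm), fixed to the dock
- module_a (a joint): travel in m into the bay: 0 = released, face 41 mm out of the bay's back edge; about 0.023 = caught; 0.030 = hard stop. Push-push: pressed from 0 past 0.0288 and let go it stays caught; pressed from there past 0.0292 and let go it springs out to 0. A shorter press does not do; easing off midway counts as letting go. Caught at the start, to be released
- module_b (a joint): travel in m into the bay: 0 = released, face 41 mm out of the bay's back edge; about 0.023 = caught; 0.030 = hard stop. Push-push: pressed from 0 past 0.0288 and let go it stays caught; pressed from there past 0.0292 and let go it springs out to 0. A shorter press does not do; easing off midway counts as letting go. Stands out at the start, to be pushed in
- face_a (a point): centre of the front face of module_a (face 44 mm wide, 34 mm high, upright; the two modules look alike and either may be in the left or the right bay). x axis: into the bay, the way to push; z up. 33 mm above the bench
- face_b (a point): centre of the front face of module_b (face 44 mm wide, 34 mm high, upright; the two modules look alike and either may be in the left or the right bay). x axis: into the bay, the way to push; z up. 33 mm above the bench
- bay_a: fixed black bay frame, 54 x 46 mm, with module_a in it; bays 58 mm apart. Origin: on the bench below the back of the frame, x into the bay. The module's spring pushes out with 2 N at travel 0, 6 N at the stop. The stop may be pressed with up to 30 N; above 45 N is ramming
- bay_b: fixed black bay frame, 54 x 46 mm, with module_b in it; bays 58 mm apart. Origin: on the bench below the back of the frame, x into the bay. The module's spring pushes out with 2 N at travel 0, 6 N at the stop. The stop may be pressed with up to 30 N; above 45 N is ramming
- elec_tape: roll of black tape, 58 mm across and 19 mm high, lying on the back of the dock's roof; leave alone. Origin at the centre of its underside
- tip_cleaner: round brass-wool tip cleaner, 76 mm across and 64 mm high, on the bench left of the dock; leave alone. Origin at the centre of its underside
- board_red: small bare circuit board, 42 x 55 x 14 mm, on the bench in front of the dock to the right; leave alone. Origin at the centre of its underside
- usb_stick: memory stick, 17 x 55 x 8 mm, on the bench just right of the dock's front; leave alone. Origin at the centre of its underside
- side_cutter: side cutter, 52 x 154 x 13 mm, lying on the bench to the left; leave alone. Origin at the centre of its underside

How it is judged:
By the outcome, as a careful person would: the job done as asked, in the order asked, and still so for the second after the job is handed in, with the robot touching nothing.
It also fails if it takes over 67 s, if anything falls off the work surface, if the arm or the gripper's body presses on something with over 40 N, if the wrist force passes 120 N, or if a joint passes its speed limit or range.

## Working session

There is one attempt and no reset: what is moved stays moved. The work goes in short steps, Python scripts to look and compute and a tool call to move; the robot and the scene stay as the last step left them, time stands still between calls to the robot, and variables do not carry over. Pictures are saved under pics/ and viewed, at most 10 in all, crops included, and the job is handed in when it is done.

Besides the shell and the picture viewer there is one more tool, called after "Request:" as a command line: name --argument value ..., lists and objects as JSON in quotes. servo_tool: Moves the arm, as the interface text tells. Its arguments: {"type":"object","properties":{"deltas":{"type":"array","items":{"type":"object","properties":{"tx":{"type":"number"},"ty":{"type":"number"},"tz":{"type":"number"},"ax":{"type":"number"},"ay":{"type":"number"},"az":{"type":"number"},"claw":{"type":"number"}}}}},"required":["deltas"]}

```bash
mkdir -p pics; cat > h.py <<'E'
from station import *
import numpy as np, cv2
def w(p,cam):
    M=np.array(calibration(cam)["cam_to_world"]); return M[:3,:3]@np.array(p)+M[:3,3]
def pix_to_z(u,v,z,cam):
    c=calibration(cam);M=np.array(c["cam_to_world"])
    d=M[:3,:3]@np.array([(u-c["cx"])/c["fx"],(v-c["cy"])/c["fy"],1]);o=M[:3,3]
    return o+d*(z-o[2])/d[2]
def proj(P,cam):
    c=calibration(cam);M=np.array(c["cam_to_world"]);q=M[:3,:3].T@(np.array(P)-M[:3,3])
    return np.array([c["fx"]*q[0]/q[2]+c["cx"],c["fy"]*q[1]/q[2]+c["cy"]])
E
cat > a.py <<'E'
from h import *
for cam in("scene","top"):
    cv2.imwrite(f"pics/{cam}0.png",capture(cam))
    c=calibration(cam);print(cam,c["fx"],np.round(np.array(c["cam_to_world"]),3).tolist())
    for l in("dock","boom_microscope","key_bow","key","door_post","door","face_a","module_a","bay_a","elec_tape","tip_cleaner","board_red","usb_stick","side_cutter"):
        try:
            for r in recognise(l,cam)[:3]: print(l,np.round(w(r["xyz"],cam),3),round(r["confidence"],2),np.round(proj(w(r["xyz"],cam),cam)))
        except Exception as e: print(l,e)
s=sense();print(s["tcp_pos"],np.round(s["ee_rot"],3).tolist(),s["time_s"],s["wrist_force"])
E
python3 a.py
```

```text
scene 478.8199157232414 [[0.855, -0.361, 0.371, 0.058], [-0.517, -0.626, 0.584, -0.826], [0.021, -0.691, -0.722, 0.962], [0.0, 0.0, 0.0, 1.0]]
dock [ 0.585 -0.345  0.061] 0.61 [403. 261.]
boom_microscope [ 0.565 -0.325  0.046] 0.74 [391. 262.]
key_bow [ 0.516 -0.368  0.084] 0.66 [386. 274.]
key [0.374 0.158 0.009] 0.55 [236. 180.]
key [ 0.51  -0.363  0.08 ] 0.48 [383. 275.]
key [ 0.567 -0.323  0.046] 0.36 [391. 261.]
door_post [ 0.521 -0.281  0.045] 0.61 [365. 257.]
door [ 0.52  -0.281  0.047] 0.94 [365. 257.]
door [ 0.581 -0.343  0.063] 0.48 [402. 261.]
face_a [ 0.559 -0.322  0.047] 0.58 [388. 262.]
face_a [ 0.562 -0.263  0.043] 0.5 [375. 246.]
face_a [ 0.648 -0.139  0.047] 0.28 [374. 201.]
module_a [ 0.565 -0.262  0.047] 0.76 [376. 244.]
module_a [ 0.564 -0.322  0.046] 0.6 [390. 262.]
bay_a [ 0.568 -0.263  0.045] 0.67 [377. 245.]
bay_a [ 0.57  -0.322  0.045] 0.66 [392. 261.]
elec_tape [ 0.639 -0.286  0.071] 0.55 [407. 233.]
tip_cleaner [ 0.649 -0.139  0.046] 0.44 [374. 201.]
board_red [ 0.406 -0.495  0.   ] 0.66 [376. 361.]
usb_stick [ 0.496 -0.433  0.009] 0.56 [393. 318.]
side_cutter [0.374 0.159 0.009] 0.72 [236. 180.]
top 434.79566372747973 [[0.008, -0.997, 0.08, 0.418], [-1.0, -0.009, -0.02, -0.089], [0.021, -0.08, -0.997, 1.421], [0.0, 0.0, 0.0, 1.0]]
dock [ 0.613 -0.218  0.065] 0.64 [353. 173.]
boom_microscope [ 0.613 -0.216  0.066] 0.47 [353. 173.]
key_bow [ 0.516 -0.364  0.095] 0.55 [402. 203.]
key [ 0.52  -0.362  0.092] 0.41 [401. 202.]
face_a [ 0.642 -0.132  0.044] 0.51 [326. 164.]
tip_cleaner [ 0.643 -0.135  0.044] 0.59 [327. 164.]
board_red [ 0.403 -0.491  0.005] 0.5 [435. 240.]
usb_stick [ 0.611 -0.214  0.064] 0.38 [352. 173.]
side_cutter [0.374 0.161 0.01 ] 0.87 [234. 248.]
side_cutter [ 0.515 -0.359  0.095] 0.15 [400. 204.]
[ 0.48831376 -0.39003905  0.19022354] [[-0.624, -0.781, -0.0], [-0.781, 0.624, 0.0], [-0.0, 0.0, -1.0]] 1.5 [ 0.15020187 -0.91809634 -0.55439545]
```

```bash
python3 - <<'E'
import cv2
a=cv2.imread("pics/scene0.png")[180:330,290:490];cv2.imwrite("pics/s1.png",cv2.resize(a,None,fx=4,fy=4,interpolation=2))
a=cv2.imread("pics/top0.png")[120:270,270:470];cv2.imwrite("pics/t1.png",cv2.resize(a,None,fx=4,fy=4,interpolation=2))
E
```

```text
(no output)
```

View pics/s1.png

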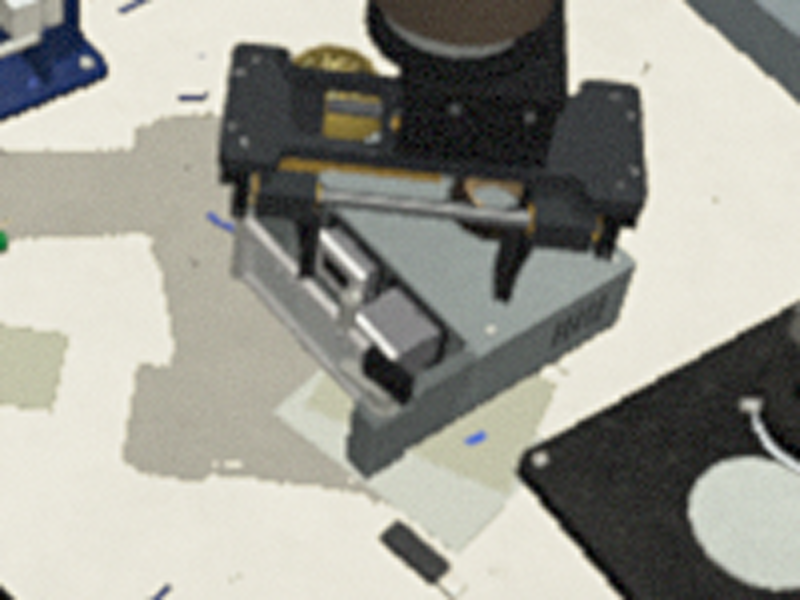

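View pics/t1.png

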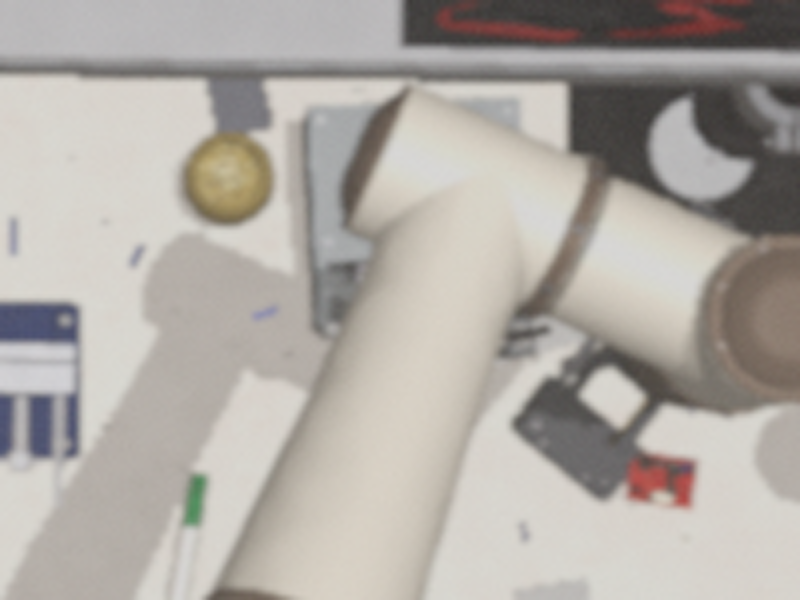

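View pics/top0.png

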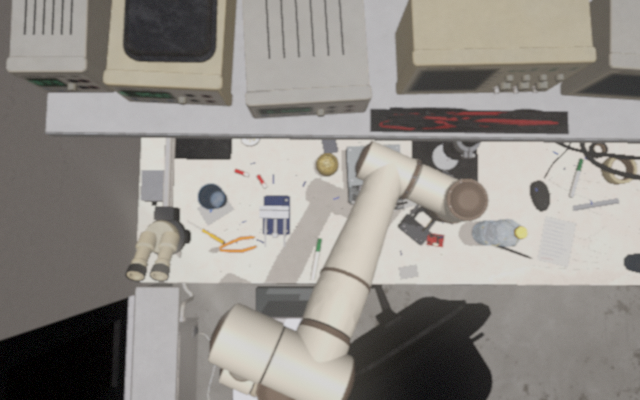

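Scene crop: the dock with its door shut. The right module (crop ~400,330) stands out and the left one (~345,265) is recessed, so a = left and b = right. In the top view the arm hides the dock. I'm looking at the whole scene for the microscope.

View pics/scene0.png

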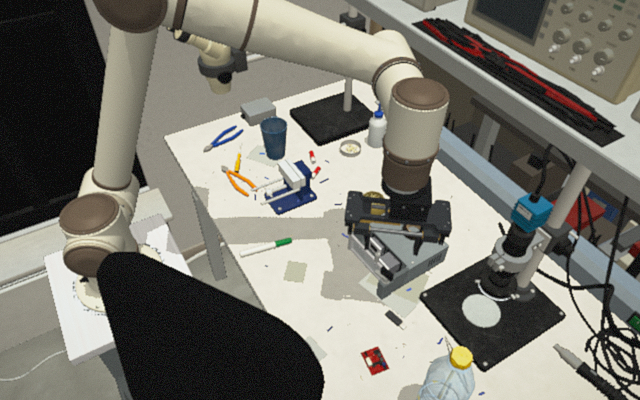

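```bash
python3 - <<'E'
from h import *
# dock roof left corners in top view (z=.066), crop coordinates /4 + offset
for n,u,v in[("roof back-left",305,108),("roof right-back",520,100),("left-front",317,330)]:
    print(n,pix_to_z(270+u/4,120+v/4,.066,"top"))
for n,u,v in[("roof right back",633,258),("cheek right front top",350,437),("door left top",240,225)]:
    print(n,pix_to_z(290+u/4,180+v/4,.066,"scene"))
for l in("boom_microscope",):
  for cam in("scene","top"):
    r=trace(l,cam)
    for q in r[:3]: ys,xs=np.where(q["mask"]);print(cam,q["confidence"],xs.min(),xs.max(),ys.min(),ys.max())
E
```

```text
roof back-left [ 0.69470683 -0.19528239  0.066     ]
roof right-back [ 0.70316884 -0.3659249   0.066     ]
left-front [ 0.51887729 -0.20521852  0.066     ]
roof right back [ 0.70646994 -0.36268158  0.066     ]
cheek right front top [ 0.48377131 -0.38079299  0.066     ]
door left top [ 0.51489755 -0.22132754  0.066     ]
```

The scene shows the dock under the gripper, and the microscope far to the left at about (220,70) px. A different stand is on the right, behind the dock. I'll lift and move the arm aside to (0.40,-0.10,0.25) to clear both views, turning the tool on the way.

Request:
servo_tool --deltas '[{"tz":-30},{"tx":-10,"ty":14,"tz":-60},{"tx":-30,"ty":42,"tz":-60},{"tx":-55,"ty":76,"tz":-60},{"tx":-80,"ty":110,"tz":-60},{"tx":-105,"ty":145,"tz":-60},{"tx":-130,"ty":180,"tz":-60},{"tx":-155,"ty":214,"tz":-60},{"tx":-177,"ty":243,"tz":-60},{"tx":-177,"ty":243,"tz":-60},{"tx":-177,"ty":243,"tz":-60}]'

```text
schema error: expected keys tx, ty, tz, ax, ay, az, claw
```

```bash
cat > b.py <<'E'
from h import *
import sys
n=sys.argv[1]
for cam,(x,y) in(("scene",(310,190)),("top",(320,130))):
    im=capture(cam);cv2.imwrite(f"pics/{cam}{n}.png",cv2.resize(im[y:y+140,x:x+150],None,fx=4,fy=4,interpolation=2))
    for l in sys.argv[2:]:
        for r in recognise(l,cam)[:2]: print(cam,l,np.round(w(r["xyz"],cam),4),round(r["confidence"],2))
s=sense();print(s["tcp_pos"],s["joints"],np.round(s["ee_rot"],3).tolist(),s["time_s"])
E
python3 b.py 1 key_bow door_post door module_a face_a bay_a dock
```

```text
scene key_bow [ 0.5132 -0.3644  0.087 ] 0.6
scene door_post [ 0.5201 -0.281   0.0429] 0.94
scene door_post [ 0.5811 -0.3466  0.0652] 0.5
scene door [ 0.5228 -0.2775  0.0459] 0.92
scene module_a [ 0.5636 -0.2626  0.0483] 0.75
scene module_a [ 0.5684 -0.3228  0.0473] 0.61
scene face_a [ 0.5609 -0.2616  0.0433] 0.49
scene face_a [ 0.56   -0.3252  0.0456] 0.49
scene bay_a [ 0.5694 -0.327   0.0458] 0.86
scene bay_a [ 0.5684 -0.2633  0.0423] 0.68
scene dock [ 0.5848 -0.3424  0.0604] 0.65
scene dock [ 0.522  -0.2784  0.0432] 0.2
top door_post [ 0.6125 -0.2157  0.0623] 0.58
top dock [ 0.6135 -0.2141  0.068 ] 0.83
[ 0.48831772 -0.39003485  0.19023001] [-2.38004848e+01  2.20424148e+01  4.50639021e-01  4.95692684e-04
 -6.84109903e+01 -1.48161763e+01] [[-0.624, -0.781, -0.0], [-0.781, 0.624, 0.0], [0.0, 0.0, -1.0]] 2.4
```

View pics/top1.png

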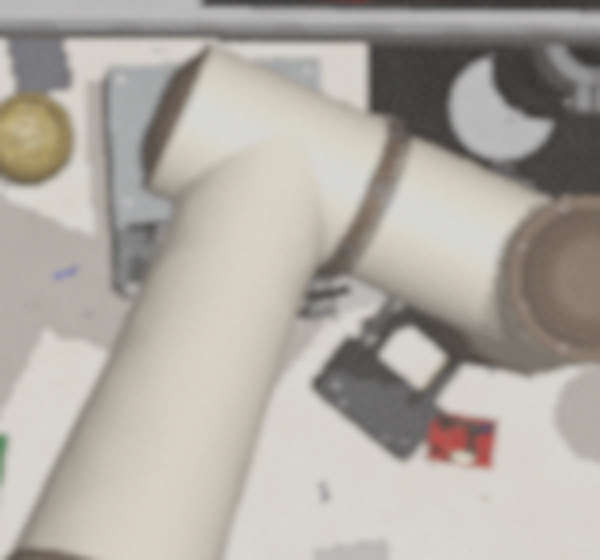

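View pics/scene1.png

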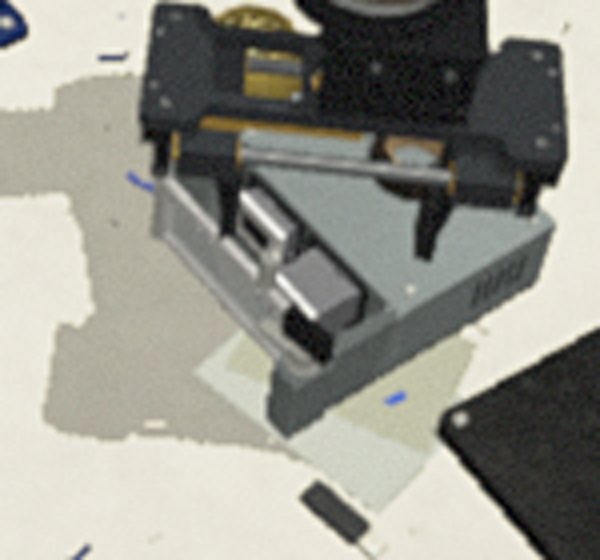

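The move was refused because every key is required, so these pictures show the same scene as before. Sending it again in full.

Request:
servo_tool --deltas '[{"tx":0,"ty":0,"tz":-30,"ax":0,"ay":0,"az":0,"claw":87},{"tx":-10,"ty":14,"tz":-60,"ax":0,"ay":0,"az":0,"claw":87},{"tx":-30,"ty":42,"tz":-60,"ax":0,"ay":0,"az":-0.1,"claw":87},{"tx":-55,"ty":76,"tz":-60,"ax":0,"ay":0,"az":-0.2,"claw":87},{"tx":-80,"ty":110,"tz":-60,"ax":0,"ay":0,"az":-0.3,"claw":70},{"tx":-105,"ty":145,"tz":-60,"ax":0,"ay":0,"az":-0.4,"claw":60},{"tx":-130,"ty":180,"tz":-60,"ax":0,"ay":0,"az":-0.5,"claw":50},{"tx":-155,"ty":214,"tz":-60,"ax":0,"ay":0,"az":-0.6,"claw":40},{"tx":-177,"ty":243,"tz":-60,"ax":0,"ay":0,"az":-0.7,"claw":40},{"tx":-177,"ty":243,"tz":-60,"ax":0,"ay":0,"az":-0.74,"claw":40},{"tx":-177,"ty":243,"tz":-60,"ax":0,"ay":0,"az":-0.74,"claw":40}]'

```text
time_s: 3.32
tcp_pos: [0.4088, -0.0981, 0.251]
ee_rot: [[0.072, -0.997, 0.002], [-0.997, -0.072, 0.0], [-0.0, -0.002, -1.0]]
wrist_force: [-0.6, -0.7, 0.3]
gripper_width: 0.556
gripper_force: 0.0
```

```bash
python3 b.py 2 key_bow key door_post door module_a face_a bay_a dock
```

```text
scene key_bow [ 0.5124 -0.3645  0.0796] 0.68
scene key [ 0.5091 -0.3617  0.0792] 0.64
scene door_post [ 0.5231 -0.2798  0.0444] 0.71
scene door [ 0.5223 -0.2777  0.0483] 0.96
scene module_a [ 0.5682 -0.2619  0.0428] 0.75
scene module_a [ 0.5633 -0.3221  0.0459] 0.69
scene face_a [ 0.5632 -0.325   0.0462] 0.79
scene face_a [0.3741 0.1571 0.0078] 0.6
scene bay_a [ 0.5701 -0.3242  0.0452] 0.8
scene bay_a [ 0.5134 -0.3619  0.0801] 0.65
scene dock [ 0.5957 -0.3146  0.0658] 0.57
scene dock [ 0.5114 -0.3644  0.0807] 0.24
top key_bow [ 0.5125 -0.3538  0.0895] 0.49
top key_bow [ 0.5711 -0.256   0.05  ] 0.48
top key [ 0.5172 -0.3536  0.0874] 0.55
top door_post [ 0.5215 -0.2903  0.0667] 0.67
top door [ 0.6094 -0.2822  0.0651] 0.34
top face_a [ 0.561  -0.3136  0.0466] 0.71
top face_a [ 0.5671 -0.2578  0.0491] 0.38
top bay_a [ 0.5591 -0.3136  0.0447] 0.48
top dock [ 0.6113 -0.2814  0.0657] 0.67
[ 0.40896345 -0.10004527  0.25027698] [ 8.55921674e+00 -9.79691537e-01 -1.98436546e+01 -4.15933215e-04
 -7.11304310e+01 -4.77421556e+00] [[0.066, -0.998, 0.0], [-0.998, -0.066, 0.0], [-0.0, -0.0, -1.0]] 4.2167
```

View pics/top2.png

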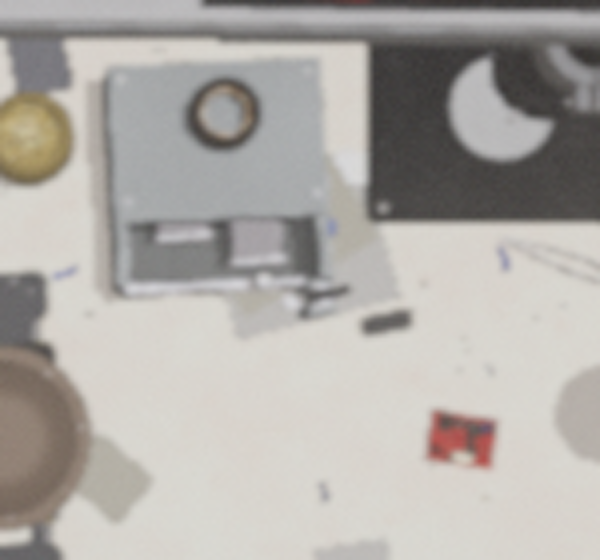

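View pics/scene2.png

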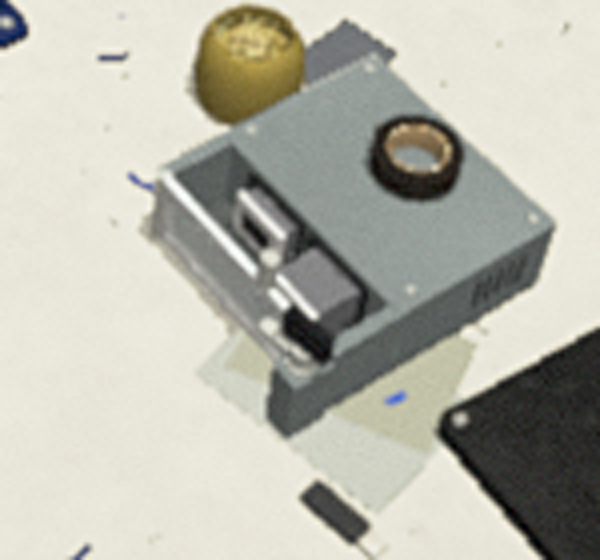

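Both views are clear now. Top crop: roof corners are at about (107,72) and (318,60), the key bow at about (325,298) and the post at about (263,280). Scene crop: the bow is at about (308,335) and the post at about (270,258). Next I'll fit the dock and hold the key and post against it.

```bash
python3 - <<'E'
from h import *
from scipy.optimize import least_squares
T=lambda u,v:np.array([320+u/4,130+v/4]); S=lambda u,v:np.array([310+u/4,190+v/4])
obs=[("top",T(107,72),(90,85,66)),("top",T(318,60),(90,-85,66)),("scene",S(378,55),(90,85,66)),("scene",S(553,222),(90,-85,66)),("top",T(320,213),(-36,-85,66)),("top",T(114,222),(-36,85,66))]
def X(p,q):
    c,s=np.cos(p[2]),np.sin(p[2]);q=np.array(q)/1000
    return np.array([p[0]+c*q[0]-s*q[1],p[1]+s*q[0]+c*q[1],q[2]])
f=lambda p:np.concatenate([proj(X(p,q),c)-o for c,o,q in obs])
r=least_squares(f,[.609,-.285,.057]);p=r.x;print(p[:2],np.degrees(p[2]),np.round(r.fun,1))
np.save("dock.npy",p)
def show(n,q):
    a=proj(X(p,q),"top");b=proj(X(p,q),"scene")
    print(n,np.round(X(p,q),4),"top",np.round((a-[320,130])*4),"scene",np.round((b-[310,190])*4))
show("hinge",(-88,68,68));show("door right top",(-88,-68,68));show("post top",(-88,-32,94));show("post base",(-88,-32,68))
for y in(-78,):
  for x in(-92,-96,-100): show(f"bow {x}",(x,y,96))
show("faceA top",(-52,29,50));show("faceB top",(-75,-29,50))
for cam,off in(("scene",(310,190)),("top",(320,130))):
  for l in("key_bow","door_post","face_a"):
    for q in trace(l,cam)[:2]:
      ys,xs=np.where(q["mask"]);print(cam,l,round(q["confidence"],2),len(xs),"c",(xs.mean()-off[0])*4+2,(ys.mean()-off[1])*4+2,"box",(xs.min()-off[0])*4,(xs.max()+1-off[0])*4,(ys.min()-off[1])*4,(ys.max()+1-off[1])*4)
# dark bow pixels in top crop
im=cv2.imread("pics/top2.png")[270:325,280:360]
g=cv2.cvtColor(im,6);ys,xs=np.where(g<90);print("dark",(xs+280).min(),(xs+280).max(),(ys+270).min(),(ys+270).max(),(xs+280).mean(),(ys+270).mean())
g=cv2.resize(g,None,fx=7,fy=7,interpolation=2)
a=cv2.imread("pics/scene2.png")[290:380,230:350]
cv2.imwrite("pics/k.png",np.hstack([cv2.resize(im,(560,385)), cv2.resize(a,(240,385))]))
E
```

```text
[ 0.61087262 -0.28434366] 2.1918892099994554 [-0.3 -1.9  0.5 -0.3 -1.3 -0.9  0.1  0.3  1.8  1.  -0.6  0.2]
hinge [ 0.5203 -0.2198  0.068 ] top [136. 288.] scene [166. 178.]
door right top [ 0.5255 -0.3557  0.068 ] top [309. 283.] scene [304. 332.]
post top [ 0.5242 -0.3197  0.094 ] top [269. 282.] scene [270. 261.]
post base [ 0.5242 -0.3197  0.068 ] top [263. 284.] scene [266. 289.]
bow -92 [ 0.5219 -0.3658  0.096 ] top [329. 285.] scene [316. 318.]
bow -96 [ 0.5179 -0.366   0.096 ] top [330. 290.] scene [310. 321.]
bow -100 [ 0.5139 -0.3661  0.096 ] top [330. 296.] scene [304. 324.]
faceA top [ 0.5578 -0.2574  0.05  ] top [181. 243.] scene [249. 214.]
faceB top [ 0.537  -0.3162  0.05  ] top [255. 270.] scene [277. 294.]
scene key_bow 0.7 572 c 221.78321678321686 266.63636363636374 box 160 288 176 360
scene key_bow 0.69 190 c 296.79999999999995 341.17894736842095 box 256 332 308 372
scene door_post 0.64 525 c 220.47619047619037 265.0857142857143 box 160 284 184 356
scene face_a 0.63 185 c 263.5351351351351 225.00540540540544 box 232 296 192 256
scene face_a 0.52 293 c 317.13993174061443 292.5665529010239 box 272 360 252 332
top key_bow 0.59 156 c 252.8461538461538 244.0512820512821 box 224 280 220 268
top door_post 0.54 136 c 223.70588235294122 286.4117647058823 box 136 304 272 296
top door_post 0.5 2814 c 217.60767590618343 179.8948116560057 box 100 348 56 320
top face_a 0.69 165 c 251.86666666666656 244.73939393939395 box 224 280 220 272
top face_a 0.51 64 c 178.8125 233.1875 box 152 204 220 244
dark 312 313 270 271 312.5 270.5
```

View pics/k.png

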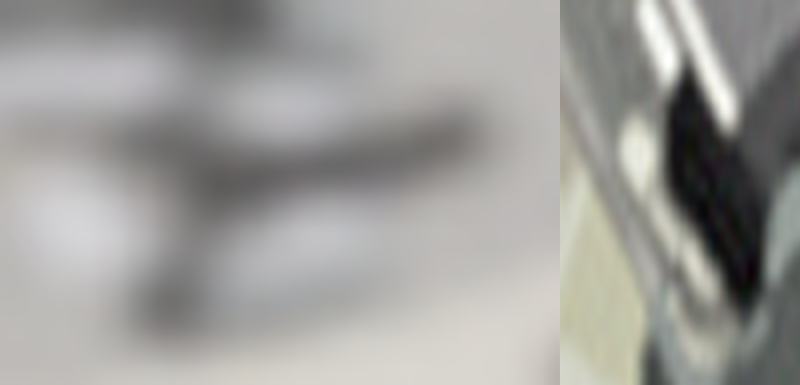

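In the zoomed view the bow runs from about (308,296) to (348,287) in the top crop, and from (290,309) to (332,334) in the scene crop. The steel tongue points left, and the key looks turned by a few degrees. I'll work out its endpoints and angle.

```bash
python3 - <<'E'
from h import *
T=lambda u,v:pix_to_z(320+u/4,130+v/4,.096,"top"); S=lambda u,v:pix_to_z(310+u/4,190+v/4,.096,"scene")
for n,l,r in(("top",T(306,297),T(348,287)),("scene",S(290,309),S(332,334))):
    d=l-r;print(n,"mid",(l+r)/2,"len",np.linalg.norm(d),"yaw of y",np.degrees(np.arctan2(-d[0],d[1])))
p=np.load("dock.npy");c,s=np.cos(p[2]),np.sin(p[2])
for P in[(.5165,-.366)]: d=np.array(P)-p[:2];print("dock frame",c*d[0]+s*d[1],-s*d[0]+c*d[1])
E
```

```text
top mid [ 0.51660733 -0.36395023  0.096     ] len 0.03336594680527357 yaw of y 13.849814732343523
scene mid [ 0.51814751 -0.36652314  0.096     ] len 0.027519555889252412 yaw of y 21.547790078219215
dock frame -0.09742662498072506 -0.07798719070915143
```

Request:
servo_tool --deltas '[{"tx":15,"ty":-5,"tz":0,"ax":0,"ay":0,"az":-0.03,"claw":40},{"tx":45,"ty":-15,"tz":0,"ax":0,"ay":0,"az":-0.06,"claw":40},{"tx":80,"ty":-27,"tz":0,"ax":0,"ay":0,"az":-0.1,"claw":40},{"tx":116,"ty":-39,"tz":0,"ax":0,"ay":0,"az":-0.15,"claw":40},{"tx":152,"ty":-51,"tz":0,"ax":0,"ay":0,"az":-0.15,"claw":40},{"tx":188,"ty":-63,"tz":20,"ax":0,"ay":0,"az":-0.15,"claw":40},{"tx":224,"ty":-75,"tz":45,"ax":0,"ay":0,"az":-0.15,"claw":40},{"tx":256,"ty":-85,"tz":70,"ax":0,"ay":0,"az":-0.15,"claw":40},{"tx":271,"ty":-90,"tz":95,"ax":0,"ay":0,"az":-0.15,"claw":40},{"tx":271,"ty":-90,"tz":110,"ax":0,"ay":0,"az":-0.15,"claw":40},{"tx":271,"ty":-90,"tz":110,"ax":0,"ay":0,"az":-0.15,"claw":40},{"tx":271,"ty":-90,"tz":110,"ax":0,"ay":0,"az":-0.15,"claw":40}]'

```text
time_s: 5.52
tcp_pos: [0.5161, -0.3647, 0.1393]
ee_rot: [[0.214, -0.977, -0.003], [-0.977, -0.214, 0.001], [-0.001, 0.002, -1.0]]
wrist_force: [-0.2, -0.1, 1.5]
gripper_width: 0.461
gripper_force: 0.0
```

```bash
python3 - <<'E'
from h import *
s=sense();print(s["tcp_pos"],s["joints"],s["ee_rot"],s["wrist_force"])
im=capture("scene");cv2.imwrite("pics/g.png",cv2.resize(im[190:330,310:460],None,fx=4,fy=4,interpolation=2))
E
```

```text
[ 0.51611928 -0.36468077  0.13930024] [-2.05836216e+01  2.49334602e+01 -2.58064291e+00  2.76995515e-02
 -6.26362029e+01  3.29402563e+01] [[ 2.14212272e-01 -9.76783654e-01 -2.60676352e-03]
 [-9.76786550e-01 -2.14214296e-01  5.20335203e-04]
 [-1.06666093e-03  2.43478936e-03 -9.99996467e-01]] [-0.18183915 -0.09699506  1.53178835]
```

View pics/g.png

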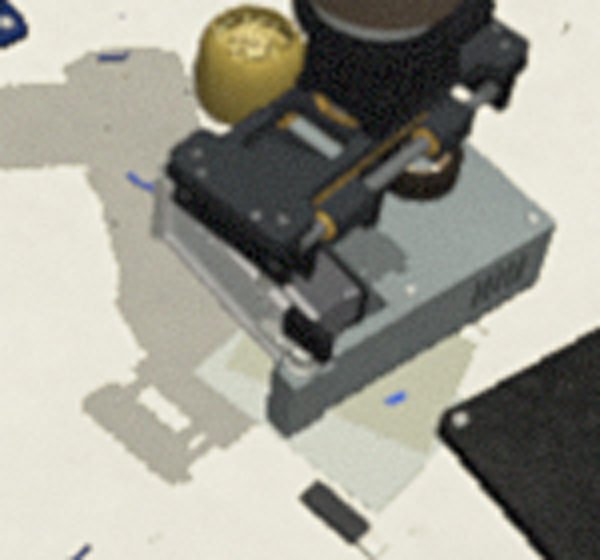

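The gripper hangs above the key, with the bow at (308,335) visible just below the finger gap. I'll descend and grip.

Request:
servo_tool --deltas '[{"tx":0,"ty":0,"tz":20,"ax":0,"ay":0,"az":0,"claw":40},{"tx":0,"ty":0,"tz":40,"ax":0,"ay":0,"az":0,"claw":40},{"tx":0,"ty":0,"tz":55,"ax":0,"ay":0,"az":0,"claw":40},{"tx":0,"ty":0,"tz":63,"ax":0,"ay":0,"az":0,"claw":40},{"tx":0,"ty":0,"tz":63,"ax":0,"ay":0,"az":0,"claw":30},{"tx":0,"ty":0,"tz":63,"ax":0,"ay":0,"az":0,"claw":20},{"tx":0,"ty":0,"tz":63,"ax":0,"ay":0,"az":0,"claw":12},{"tx":0,"ty":0,"tz":63,"ax":0,"ay":0,"az":0,"claw":4},{"tx":0,"ty":0,"tz":63,"ax":0,"ay":0,"az":0,"claw":0},{"tx":0,"ty":0,"tz":63,"ax":0,"ay":0,"az":0,"claw":0},{"tx":0,"ty":0,"tz":63,"ax":0,"ay":0,"az":0,"claw":0},{"tx":0,"ty":0,"tz":63,"ax":0,"ay":0,"az":0,"claw":0}]'

```text
time_s: 6.57
tcp_pos: [0.5166, -0.3646, 0.0774]
ee_rot: [[0.214, -0.977, 0.0], [-0.977, -0.214, -0.0], [0.0, -0.0, -1.0]]
wrist_force: [-0.6, -0.6, 0.5]
gripper_width: 0.014
gripper_force: 0.0
```

Request:
servo_tool --deltas '[{"tx":0,"ty":0,"tz":0,"ax":0,"ay":0,"az":0,"claw":0},{"tx":0,"ty":0,"tz":0,"ax":0,"ay":0,"az":0,"claw":0}]'

```text
time_s: 6.73
tcp_pos: [0.5166, -0.3646, 0.0772]
ee_rot: [[0.214, -0.977, -0.0], [-0.977, -0.214, 0.0], [-0.0, 0.0, -1.0]]
wrist_force: [-0.4, 0.1, -0.2]
gripper_width: 0.006
gripper_force: 0.0
```

```bash
python3 - <<'E'
from h import *
s=sense();print(s["tcp_pos"],s["gripper_width"],s["gripper_force"],s["wrist_force"],s["moment"])
old=cv2.imread("pics/scene2.png")[::4,::4].astype(int)
im=capture("scene")[190:330,310:460]
capture("top")
for cam in("scene","top"):
  for l in("key_bow","key"):
    for r in recognise(l,cam)[:2]: print(cam,l,np.round(w(r["xyz"],cam),4),round(r["confidence"],2))
print("tcp px",(proj(s["tcp_pos"],"scene")-[310,190]),"bow px",proj([.517,-.365,.084],"scene")-[310,190])
g=cv2.cvtColor(im,6)
def show(g):
    for y in range(66,98,1): print(y,"".join("#" if v<40 else "+" if v<80 else "-" if v<130 else "." for v in g[y,55:105]))
show(g);print("old");show(cv2.cvtColor(cv2.imread("pics/scene2.png"),6)[2::4,2::4])
E
```

```text
[ 0.51657026 -0.36458428  0.07718474] 0.006124741828051491 0.0 [-0.36072723  0.08579698 -0.2407344 ] [-0.03413931  0.11980237 -0.0005926 ]
scene key_bow [ 0.5173 -0.3729  0.0854] 0.46
scene key [ 0.5201 -0.2296  0.0618] 0.65
scene key [ 0.5123 -0.3703  0.0773] 0.51
tcp px [75.69109493 84.99109033] bow px [76.294039   83.26272696]
66 ++++++++++++++--+++++++###++++++++++++#+----------
67 +++++++++++++++++++++#++#+---++++++++##+----------
68 +++++++++++++++++++++####+----+++++#+#+-----------
69 ++++++++++++++++++++#####+-----+++###+------------
70 ++++++++++++++++++++####+-------+#+#++------------
71 ++++++++++++++++++++###+--------++##+--.------...-
72 ++++++++++++++++++++##+---------++++++-.-----.....
73 +++++--+++++++++++++++-----++++++++##+------......
74 ##+++---+++---++++++------+#####++++#+-+---.......
75 #+##+++++++--+++++++-----+####+++++#+++++-........
76 ####+#++++++++++++++----+#####+++++#+++++-.......-
77 #####++++++++++++++---++######+++++#++---.......--
78 ######++++++++++++---++######++++++#+--.......----
79 ########+++++++##+--+######+++++++#+-........-----
80 +########
[... 1991 characters left out ...]
5 ..................-+#######+-......---------------
86 ....................+######+-....-----------------
87 .....................+#####+...-------------------
88 ................--....-####+-.-------------------.
89 ..................-...-+###+--------------------..
90 ..................---.--+++-------------------....
91 ........................---.----------------......
92 .............--..........------------------.......
93 .............---.......------------------.........
94 .............++--.....-----------------...........
95 .............+++-.....----------------............
96 .............++++-..----------------..............
97 .............+++++-----------------...............
```

Request:
servo_tool --deltas '[{"tx":0,"ty":0,"tz":0,"ax":0,"ay":0,"az":0,"claw":0},{"tx":0,"ty":0,"tz":0,"ax":0,"ay":0,"az":0,"claw":0},{"tx":0,"ty":0,"tz":0,"ax":0,"ay":0,"az":0,"claw":0},{"tx":0,"ty":0,"tz":0,"ax":0,"ay":0,"az":0,"claw":0}]'

```text
time_s: 7.37
tcp_pos: [0.5166, -0.3645, 0.0772]
ee_rot: [[0.214, -0.977, -0.0], [-0.977, -0.214, 0.0], [-0.0, 0.0, -1.0]]
wrist_force: [0.1, 0.4, -0.2]
gripper_width: 0.007
gripper_force: 0.0
```

```bash
python3 - <<'E'
from h import *
s=sense();print(s["tcp_pos"],s["gripper_width"],s["gripper_force"],s["time_s"])
g=cv2.cvtColor(capture("scene")[190:330,310:460],6)
for y in range(50,98,1): print(y,"".join("#" if v<40 else "+" if v<80 else "-" if v<130 else "." for v in g[y,45:105]))
for u,v in((68,89),(71,88)): print(pix_to_z(310+u,190+v,.0772,"scene"))
for d in(4,20,35):
  for sg in(-1,1): print(d*sg,proj(np.array(s["tcp_pos"])+np.array([.977,.214,0])*d*sg/1000,"scene")-[310,190])
E
```

```text
[ 0.51660025 -0.36454002  0.07722835] 0.0071566581951169024 0.0 7.3667
50 ....-------+++++++++#+----+++####++----++############+++++++
51 .....----+++++++++#+----++++++####++++-++#########++++++++++
52 .-...--++++++++++#+----++++++++#+##++++++########+++++++++++
53 --++++++++++++++++----++++++++++#####++++#######++++++++++++
54 -++++++++++++++#+---++#+++++++++++####+++++#####++++++++++++
55 +++++++++++++#++----+##+++++++++++++##++++++##++++++++++++++
56 +++++++++++++++----++###+++++++++++#+++++++++++++++++++++++#
57 +++++++++++++++--+++##+###+++++++++++++++++++--+----+++++++#
58 +---+++++++++++---####+###++++++#+++++++++#++-++---.-+++++#+
59 +---+++++++++++---+########+++++++++++++++++++++---.-++++##+
60 ++++++++++++++++---+##+#######++++++++++++++++++-----++##+--
61 +++++++++++++++++---++-+#######+++++++#+--++++++++----##+-..
62 +++-+++++++++++++++---.-+#####++++++++++--+++++++++--+++-...
63 ++---+++++++++++++++-...-+###+++++++#++--++++++++++++++-....
64 ++--+++++++++++++++++--..-+#+++++++#++++++++++++++++++---...
65 ##++++++++++++++++++++-..-+++++++++++++++++++++++#+--------.
66 ##
[... 1593 characters left out ...]
.
91 .......................----..----.---------------------.....
92 .......................-----.......-.----------------.......
93 .......................-+----.....------------------........
94 .......................-+-------------------------..........
95 .......................-++----------------------............
96 .......................-+++-----------------+--.............
97 .......................-++++------------------..............
[ 0.49522177 -0.36471985  0.0772    ]
[ 0.50261295 -0.36591493  0.0772    ]
-4 [74.51057591 85.95354177]
4 [76.87000438 83.97052349]
-20 [69.74008449 89.96297532]
20 [81.53815162 80.0471067 ]
-35 [65.20410321 93.77531119]
35 [85.85419854 76.41961808]
```

```bash
python3 - <<'E'
from h import *
print(proj([.48831,-.39004,.19023],"scene"), "seen tips mid ~ (391.8,251.5)")
im=capture("top");g=cv2.cvtColor(im,6)
s=sense();q=proj(s["tcp_pos"],"top");print("top tcp",q)
a,b=int(q[0]),int(q[1])
for y in range(b-16,b+18): print(y,"".join("#" if v<50 else "+" if v<90 else "-" if v<150 else "." for v in g[y,a-40:a+30]))
E
```

```text
[388.02815578 257.06898849] seen tips mid ~ (391.8,251.5)
top tcp [400.70898355 203.43119688]
187 .....................-------...............................-----------
188 ....................--------..............................------------
189 ...................---------..............................------------
190 ..................----------..............................------------
191 ..................----+-----..............................------------
192 .................-----------..............................------------
193 .................--------------...........................------------
194 .................------.---------........................-------------
195 .................--......-.---------.....................-------------
196 ................----------------------...................-------------
197 ................-------------------------................-------------
198 ................---------------------------..............-------------
199 ................---------..-------------------............------------
200 .......................--..
[... 843 characters left out ...]
++++-+++++++-------------
212 .......................................-++++++++-----------.---------.
213 .......................................-------+--...-.........---.....
214 .........................................--------.............---.....
215 ..........................................-------..............--.....
216 ...........................................--..--..............--.....
217 ...........................................--..--..............--.....
218 ...........................................--..---.............---....
219 ...........................................---.---.............---....
220 ............................................--.---.............---....
```

```bash
python3 - <<'E'
from h import *
np.save("c0.npy",np.stack([capture("scene"),capture("top")]))
E
```

Request:
servo_tool --deltas '[{"tx":0,"ty":0,"tz":0,"ax":0,"ay":0,"az":0,"claw":30},{"tx":0,"ty":0,"tz":0,"ax":0,"ay":0,"az":0,"claw":30},{"tx":0,"ty":0,"tz":0,"ax":0,"ay":0,"az":0,"claw":30},{"tx":0,"ty":0,"tz":0,"ax":0,"ay":0,"az":0,"claw":30},{"tx":0,"ty":0,"tz":0,"ax":0,"ay":0,"az":0,"claw":30}]'

```text
time_s: 7.98
tcp_pos: [0.5166, -0.3646, 0.0772]
ee_rot: [[0.214, -0.977, -0.0], [-0.977, -0.214, 0.0], [-0.0, 0.0, -1.0]]
wrist_force: [-0.0, -0.2, 0.1]
gripper_width: 0.284
gripper_force: 0.0
```

```bash
python3 - <<'E'
from h import *
im=capture("scene");d=cv2.absdiff(im,np.load("c0.npy")[0]).max(2)[190:330,310:460]
print(sense()["gripper_width"],sense()["wrist_force"],sense()["moment"])
g=cv2.cvtColor(im[190:330,310:460],6)
for y in range(50,98,1): print(y,"".join("#" if v>60 else "+" if v>30 else "." for v in d[y,45:105]),"".join("#" if v<40 else "+" if v<80 else "-" if v<130 else "." for v in g[y,45:105]))
E
```

```text
0.3108430998526974 [ 0.31373724 -0.18903357  0.10037816] [-0.01479031  0.05289396 -0.04857185]
50 ............................................................ ....-------+++++++++#+----++++###++----+#############+++++++
51 ............................................................ .....---+++++++++++++---++++++##+##+++-++##########+++++++++
52 ............................................................ --...--++++++++++#++---+++++++++##+#+++++#########++++++++++
53 .................+#+........................................ ---+++++++++++++#+++-++++++++++++#+##++++#######++++++++++++
54 ................+###+...............................++++.... -+++++++++++++##++++++++++++++#++###+#+++++#####++++----++++
55 ................###+...............................+####+... +++++++++++++#++++++++++++++++++++++##++++++##+++++------+++
56 ..............+.++++...............................+++###... ++++++++++++++-++++++++++++++++++++++++++++++++++++------++#
57 ..............+++...+++.......................++#+++++++#+.. ++-+++++++++++--+#+++++++++++++++++++++++++++++##+--------##
58 ..
[... 4294 characters left out ...]
.............. .......................----.........-----------------.......
93 ............................................................ .......................------.....------------------........
94 ...............................+............................ .......................-+-----...-----------------..........
95 ..............................++............................ .......................+++---...----------------............
96 ............................................................ .......................-+++--------------------.............
97 +++......................................................... .......................-++++-----------------...............
```

Request:
servo_tool --deltas '[{"tx":0,"ty":0,"tz":-20,"ax":0,"ay":0,"az":0,"claw":0},{"tx":0,"ty":0,"tz":-45,"ax":0,"ay":0,"az":0,"claw":0},{"tx":0,"ty":0,"tz":-60,"ax":0,"ay":0,"az":0,"claw":0},{"tx":0,"ty":0,"tz":-60,"ax":0,"ay":0,"az":0,"claw":0},{"tx":0,"ty":0,"tz":-60,"ax":0,"ay":0,"az":0,"claw":0},{"tx":0,"ty":0,"tz":-60,"ax":0,"ay":0,"az":0,"claw":0},{"tx":0,"ty":0,"tz":-60,"ax":0,"ay":0,"az":0,"claw":0}]'

```text
time_s: 8.62
tcp_pos: [0.5158, -0.3641, 0.1357]
ee_rot: [[0.214, -0.977, -0.002], [-0.977, -0.214, 0.001], [-0.002, 0.002, -1.0]]
wrist_force: [0.0, 0.4, 0.1]
gripper_width: 0.012
gripper_force: 0.0
```

```bash
python3 - <<'E'
from h import *
np.save("c1.npy",np.stack([capture("scene"),capture("top")]))
s=sense();print(s["tcp_pos"],s["gripper_width"],s["time_s"],proj(s["tcp_pos"],"scene")-[310,190])
for cam in("scene","top"):
  for l in("key_bow","key"):
    for r in recognise(l,cam)[:2]: print(cam,l,np.round(w(r["xyz"],cam),4),round(r["confidence"],2))
g=cv2.cvtColor(np.load("c1.npy")[0][190:330,310:460],6)
for y in range(35,98,1): print(y,"".join("#" if v<40 else "+" if v<80 else "-" if v<130 else "." for v in g[y,45:115]))
E
```

```text
[ 0.5159559  -0.3642436   0.13593638] 0.006550688052274725 8.7167 [78.39056525 69.09267766]
scene key_bow [ 0.5153 -0.367   0.0844] 0.73
scene key [ 0.5204 -0.2814  0.0369] 0.71
scene key [ 0.5065 -0.3629  0.0772] 0.48
top key_bow [ 0.5104 -0.3489  0.0683] 0.47
top key [ 0.5173 -0.3464  0.0681] 0.63
35 .-++++++++++++++#++----++##++++++++++####++++++####++++++++++++++++##+
36 -+++++++++++++++++----++##+++++++++++++##+++++++##++++++++++++++++-+##
37 +++++++++++++++++-----+##+#+++++++++++#++++++++#++++++++++++++++#+--+#
38 ++--+++++++++++++----++######+++++++++++++++++#+++++----++++++++#+.-+#
39 ++---++++++++++++-..-+#######++++++++++++++++#++--++----+++++####-.-+#
40 ++++++++++++++++++-..-++#######+++++++++++++#+---+++-----++++##+---+##
41 +++++++++++++++++++--..-+#####+++++++++++++#+---++++------+#+#+..-++#+
42 ++++++++++++++++++++--..-+##+####++++++++#+++-+++++++-----+#+#+..-++#+
43 ++++--++++++++++++++++-..-+#####++++++++#++-+++++++++++---+###++++#+#+
44 ++++---++++++++++++++++-..-+###++++++++#++--++++++++++++-+#++###++##+-
45 ##++++++++++++++++++++++----+#++++++++#++--+++++++++++#+
[... 3162 characters left out ...]
#+-.--------------------..........
89 ..........................---...-+###+--------------------............
90 ........................--..---.--+++-------------------..............
91 ........................---..-....---.-----------------...............
92 .......................----........-.----------------.................
93 .......................-+--.......------------------..................
94 .......................-+--......-----------------....................
95 .......................+++-.....----------------......................
96 .......................-+++-..-----------------.......................
97 .......................-++++-----------------.........................
```

Request:
servo_tool --deltas '[{"tx":0,"ty":0,"tz":0,"ax":0,"ay":0,"az":0,"claw":30},{"tx":0,"ty":0,"tz":10,"ax":0,"ay":0,"az":0,"claw":30},{"tx":0,"ty":0,"tz":30,"ax":0,"ay":0,"az":0,"claw":30},{"tx":0,"ty":0,"tz":45,"ax":0,"ay":0,"az":0,"claw":30},{"tx":0,"ty":0,"tz":57,"ax":0,"ay":0,"az":0,"claw":30},{"tx":0,"ty":0,"tz":63,"ax":0,"ay":0,"az":0,"claw":30},{"tx":0,"ty":0,"tz":66,"ax":0,"ay":0,"az":0,"claw":30},{"tx":0,"ty":0,"tz":67,"ax":0,"ay":0,"az":0,"claw":30},{"tx":0,"ty":0,"tz":67,"ax":0,"ay":0,"az":0,"claw":30}]'

```text
time_s: 9.67
tcp_pos: [0.5169, -0.3647, 0.0705]
ee_rot: [[0.214, -0.977, 0.001], [-0.977, -0.214, -0.0], [0.0, -0.0, -1.0]]
wrist_force: [-0.9, -0.2, 0.5]
gripper_width: 0.34
gripper_force: 0.0
```

Request:
servo_tool --deltas '[{"tx":0,"ty":0,"tz":1,"ax":0,"ay":0,"az":0,"claw":30},{"tx":0,"ty":0,"tz":2,"ax":0,"ay":0,"az":0,"claw":30},{"tx":0,"ty":0,"tz":3,"ax":0,"ay":0,"az":0,"claw":30},{"tx":0,"ty":0,"tz":3,"ax":0,"ay":0,"az":0,"claw":30}]'

```text
time_s: 10.0
tcp_pos: [0.5166, -0.3645, 0.0674]
ee_rot: [[0.214, -0.977, 0.0], [-0.977, -0.214, -0.0], [0.0, -0.0, -1.0]]
wrist_force: [-0.6, -0.2, 0.2]
gripper_width: 0.349
gripper_force: 0.0
```

Request:
servo_tool --deltas '[{"tx":0,"ty":0,"tz":1,"ax":0,"ay":0,"az":0,"claw":30},{"tx":0,"ty":0,"tz":2,"ax":0,"ay":0,"az":0,"claw":30},{"tx":0,"ty":0,"tz":2,"ax":0,"ay":0,"az":0,"claw":30}]'

```text
time_s: 10.25
tcp_pos: [0.5165, -0.3645, 0.065]
ee_rot: [[0.214, -0.977, -0.0], [-0.977, -0.214, 0.0], [-0.0, 0.0, -1.0]]
wrist_force: [0.0, -0.3, -0.2]
gripper_width: 0.347
gripper_force: 0.0
```

Request:
servo_tool --deltas '[{"tx":0,"ty":0,"tz":1,"ax":0,"ay":0,"az":0,"claw":30},{"tx":0,"ty":0,"tz":1.5,"ax":0,"ay":0,"az":0,"claw":30},{"tx":0,"ty":0,"tz":1.5,"ax":0,"ay":0,"az":0,"claw":30}]'

```text
time_s: 10.5
tcp_pos: [0.5165, -0.3645, 0.0635]
ee_rot: [[0.214, -0.977, -0.0], [-0.977, -0.214, 0.0], [-0.0, 0.0, -1.0]]
wrist_force: [0.0, 0.6, -0.2]
gripper_width: 0.348
gripper_force: 0.0
```

Request:
servo_tool --deltas '[{"tx":0,"ty":0,"tz":1,"ax":0,"ay":0,"az":0,"claw":30},{"tx":0,"ty":0,"tz":1.5,"ax":0,"ay":0,"az":0,"claw":30},{"tx":0,"ty":0,"tz":1.5,"ax":0,"ay":0,"az":0,"claw":30}]'

```text
time_s: 10.75
tcp_pos: [0.5165, -0.3645, 0.0621]
ee_rot: [[0.214, -0.977, -0.0], [-0.977, -0.214, 0.0], [-0.0, 0.0, -1.0]]
wrist_force: [-0.6, 0.3, 0.4]
gripper_width: 0.34
gripper_force: 0.0
```

Request:
servo_tool --deltas '[{"tx":0,"ty":0,"tz":1,"ax":0,"ay":0,"az":0,"claw":30},{"tx":0,"ty":0,"tz":2,"ax":0,"ay":0,"az":0,"claw":30},{"tx":0,"ty":0,"tz":3,"ax":0,"ay":0,"az":0,"claw":30},{"tx":0,"ty":0,"tz":4,"ax":0,"ay":0,"az":0,"claw":30},{"tx":0,"ty":0,"tz":4,"ax":0,"ay":0,"az":0,"claw":20},{"tx":0,"ty":0,"tz":4,"ax":0,"ay":0,"az":0,"claw":12},{"tx":0,"ty":0,"tz":4,"ax":0,"ay":0,"az":0,"claw":4},{"tx":0,"ty":0,"tz":4,"ax":0,"ay":0,"az":0,"claw":0},{"tx":0,"ty":0,"tz":4,"ax":0,"ay":0,"az":0,"claw":0},{"tx":0,"ty":0,"tz":4,"ax":0,"ay":0,"az":0,"claw":0}]'

```text
time_s: 11.58
tcp_pos: [0.517, -0.3645, 0.0583]
ee_rot: [[0.214, -0.977, 0.001], [-0.977, -0.214, -0.0], [0.0, -0.001, -1.0]]
wrist_force: [0.7, -0.3, 0.3]
gripper_width: 0.084
gripper_force: 30.0
```

Gripped the 8 mm bow: 7.3 mm opening at 30 N. So the real fingertips sit about 20 mm above the reported TCP. Now I'll turn the key.

Request:
servo_tool --deltas '[{"tx":0,"ty":0,"tz":0,"ax":0,"ay":0,"az":-0.06,"claw":0},{"tx":0,"ty":0,"tz":0,"ax":0,"ay":0,"az":-0.14,"claw":0},{"tx":0,"ty":0,"tz":0,"ax":0,"ay":0,"az":-0.22,"claw":0},{"tx":0,"ty":0,"tz":0,"ax":0,"ay":0,"az":-0.3,"claw":0},{"tx":0,"ty":0,"tz":0,"ax":0,"ay":0,"az":-0.38,"claw":0},{"tx":0,"ty":0,"tz":0,"ax":0,"ay":0,"az":-0.46,"claw":0},{"tx":0,"ty":0,"tz":0,"ax":0,"ay":0,"az":-0.5,"claw":0}]'

```text
time_s: 12.17
tcp_pos: [0.5177, -0.3642, 0.0583]
ee_rot: [[0.659, -0.752, 0.002], [-0.752, -0.659, 0.0], [0.001, -0.002, -1.0]]
wrist_force: [2.6, 1.6, -0.1]
gripper_width: 0.088
gripper_force: 30.0
```

Request:
servo_tool --deltas '[{"tx":0,"ty":0,"tz":0,"ax":0,"ay":0,"az":-0.08,"claw":0},{"tx":0,"ty":0,"tz":0,"ax":0,"ay":0,"az":-0.16,"claw":0},{"tx":0,"ty":0,"tz":0,"ax":0,"ay":0,"az":-0.24,"claw":0},{"tx":0,"ty":0,"tz":0,"ax":0,"ay":0,"az":-0.32,"claw":0},{"tx":0,"ty":0,"tz":0,"ax":0,"ay":0,"az":-0.4,"claw":0},{"tx":0,"ty":0,"tz":0,"ax":0,"ay":0,"az":-0.48,"claw":0},{"tx":0,"ty":0,"tz":0,"ax":0,"ay":0,"az":-0.56,"claw":0},{"tx":0,"ty":0,"tz":0,"ax":0,"ay":0,"az":-0.64,"claw":0},{"tx":0,"ty":0,"tz":0,"ax":0,"ay":0,"az":-0.72,"claw":0},{"tx":0,"ty":0,"tz":0,"ax":0,"ay":0,"az":-0.8,"claw":0},{"tx":0,"ty":0,"tz":0,"ax":0,"ay":0,"az":-0.86,"claw":0},{"tx":0,"ty":0,"tz":0,"ax":0,"ay":0,"az":-0.86,"claw":0}]'

```text
time_s: 13.17
tcp_pos: [0.5183, -0.3631, 0.0583]
ee_rot: [[1.0, 0.007, 0.003], [0.007, -1.0, 0.001], [0.003, -0.001, -1.0]]
wrist_force: [4.5, 5.3, -0.0]
gripper_width: 0.081
gripper_force: 30.0
```

```bash
python3 - <<'E'
from h import *
s=sense();R=s["ee_rot"];print("tool y angle",np.degrees(np.arctan2(R[1][1],R[0][1]))%360,s["tcp_pos"],s["wrist_force"],s["moment"],s["joints"])
E
```

```text
tool y angle 270.42828408106953 [ 0.51827581 -0.3630821   0.05834258] [ 4.52856477  5.32811091 -0.02655098] [ 1.53432857 -0.99539404  0.04874136] [-20.45714581  29.31065849  -8.00887033  -0.16113237 -52.549522
 110.98315765]
```

Request:
servo_tool --deltas '[{"tx":0,"ty":0,"tz":0,"ax":0,"ay":0,"az":-0.03,"claw":0},{"tx":0,"ty":0,"tz":0,"ax":0,"ay":0,"az":-0.06,"claw":0},{"tx":0,"ty":0,"tz":0,"ax":0,"ay":0,"az":-0.06,"claw":0},{"tx":0,"ty":0,"tz":0,"ax":0,"ay":0,"az":-0.06,"claw":15},{"tx":0,"ty":0,"tz":0,"ax":0,"ay":0,"az":-0.06,"claw":25},{"tx":0,"ty":0,"tz":0,"ax":0,"ay":0,"az":-0.06,"claw":25},{"tx":0,"ty":0,"tz":-15,"ax":0,"ay":0,"az":-0.06,"claw":25},{"tx":0,"ty":0,"tz":-45,"ax":0,"ay":0,"az":-0.06,"claw":25},{"tx":0,"ty":0,"tz":-75,"ax":0,"ay":0,"az":-0.06,"claw":25},{"tx":0,"ty":0,"tz":-95,"ax":0,"ay":0,"az":-0.06,"claw":25},{"tx":0,"ty":0,"tz":-95,"ax":0,"ay":0,"az":-0.06,"claw":0}]'

```text
time_s: 14.08
tcp_pos: [0.519, -0.3667, 0.1592]
ee_rot: [[0.998, 0.065, 0.009], [0.066, -0.998, -0.006], [0.008, 0.006, -1.0]]
wrist_force: [-0.1, -0.7, 0.7]
gripper_width: 0.262
gripper_force: 0.0
```

Request:
servo_tool --deltas '[{"tx":10,"ty":-15,"tz":0,"ax":0,"ay":0,"az":0.02,"claw":0},{"tx":22,"ty":-32,"tz":0,"ax":0,"ay":0,"az":0.02,"claw":0},{"tx":30,"ty":-44,"tz":0,"ax":0,"ay":0,"az":0.02,"claw":0},{"tx":32,"ty":-47,"tz":0,"ax":0,"ay":0,"az":0.02,"claw":0},{"tx":32,"ty":-47,"tz":0,"ax":0,"ay":0,"az":0.02,"claw":0},{"tx":32,"ty":-47,"tz":0,"ax":0,"ay":0,"az":0.02,"claw":0},{"tx":32,"ty":-47,"tz":0,"ax":0,"ay":0,"az":0.02,"claw":0}]'

```text
time_s: 14.67
tcp_pos: [0.545, -0.316, 0.153]
ee_rot: [[0.999, 0.045, -0.001], [0.045, -0.999, 0.0], [-0.001, -0.0, -1.0]]
wrist_force: [0.9, -0.4, -0.1]
gripper_width: 0.006
gripper_force: 0.0
```

```bash
python3 - <<'E'
from h import *
s=sense();R=s["ee_rot"];print("tool y angle",np.degrees(np.arctan2(R[1][1],R[0][1]))%360,s["tcp_pos"],s["gripper_width"],s["joints"])
g=cv2.cvtColor(capture("scene")[190:330,310:460],6)
capture("top")
for cam in("scene","top"):
  for l in("key_bow","door_post"):
    for r in recognise(l,cam)[:2]: print(cam,l,np.round(w(r["xyz"],cam),4),round(r["confidence"],2))
for y in range(60,98,1): print(y,"".join("#" if v<40 else "+" if v<80 else "-" if v<130 else "." for v in g[y,50:110]))
E
```

```text
tool y angle 272.5633260249437 [ 0.54502723 -0.31603527  0.15297139] 0.0060514914397425 [-1.54095283e+01  2.40712501e+01 -1.89274617e+00  9.68505574e-03
 -6.40759932e+01  1.07968619e+02]
scene key_bow [ 0.511  -0.3724  0.0805] 0.54
scene door_post [ 0.5209 -0.2843  0.046 ] 0.79
60 --......-++---+##-...-+++++##++--...........................
61 ----.....-++-.-++-..--+++++#++++-...........................
62 -----.....-++----...--++++++--+#+-..........................
63 ------.....-++-.....-+-+++-----+#+-.........................
64 -------.....-+-.....-++++-------+++-........................
65 .--------....---....-+++---------+++-.......................
66 ..--------....---..---------------+++-......................
67 ..--------.....--------------------+#+-.....................
68 ...--------....----.-----.----------+#+-....................
69 ....--------...----...--...----------+#+--..................
70 .....-------..-----......-...---------+#+--.................
71 ......------------...........----------+++---...............
72 .......-------................---------+#++---....
[... 910 characters left out ...]
....................+####+-...--....--------------------....
88 ....................+###+......---.------------------+-.....
89 ....................-+#+-.......---------------------.......
90 .....................--..........-------------------........
91 .................................-----------------..........
92 ................................-----------------...........
93 ..............................-----------------.............
94 ............................-----------------...............
95 ...................----....----------------.................
96 ..................-+++-..-----------------..................
97 .................--++++-----------------....................
```

The key bow now lies along x, so it is turned. I'll descend behind the post.

Request:
servo_tool --deltas '[{"tx":3,"ty":3,"tz":20,"ax":0,"ay":0,"az":0,"claw":0},{"tx":3,"ty":3,"tz":50,"ax":0,"ay":0,"az":0,"claw":0},{"tx":3,"ty":3,"tz":75,"ax":0,"ay":0,"az":0,"claw":0},{"tx":3,"ty":3,"tz":90,"ax":0,"ay":0,"az":0,"claw":0},{"tx":3,"ty":3,"tz":98,"ax":0,"ay":0,"az":0,"claw":0},{"tx":3,"ty":3,"tz":101,"ax":0,"ay":0,"az":0,"claw":0},{"tx":3,"ty":3,"tz":101,"ax":0,"ay":0,"az":0,"claw":0},{"tx":3,"ty":3,"tz":101,"ax":0,"ay":0,"az":0,"claw":0}]'

```text
time_s: 15.63
tcp_pos: [0.5495, -0.3189, 0.0535]
ee_rot: [[0.999, 0.045, 0.002], [0.045, -0.999, -0.001], [0.002, 0.001, -1.0]]
wrist_force: [-0.5, -0.9, 1.7]
gripper_width: 0.007
gripper_force: 0.0
```

```bash
cat > arc.py <<'E'
from h import *
import sys
s=sense();R=np.array(s["ee_rot"]);P=np.array(s["tcp_pos"]);H=np.array([.5203,-.2198])
print(P,s["wrist_force"])
d=P[:2]-H;r=np.linalg.norm(d)
x0=np.arctan2(R[1,0],R[0,0])
for i in range(1,13):
    t=i*float(sys.argv[1]); c,sn=np.cos(-t),np.sin(-t)
    q=H+np.array([c*d[0]-sn*d[1],sn*d[0]+c*d[1]])-P[:2]
    v=R.T@np.array([q[0],q[1],0]); print(i,np.round(v[:2]*1000,1),round(t,3))
E
python3 arc.py 0.09
```

```text
[ 0.54953803 -0.31888199  0.05350482] [-0.49254286 -0.92771579  1.67161585]
1 [-9.1  1.8] 0.09
2 [-18.4   2.8] 0.18
3 [-27.7   3. ] 0.27
4 [-36.9   2.3] 0.36
5 [-46.1   0.8] 0.45
6 [-55.1  -1.6] 0.54
7 [-63.8  -4.7] 0.63
8 [-72.3  -8.6] 0.72
9 [-80.3 -13.3] 0.81
10 [-87.9 -18.6] 0.9
11 [-95.  -24.6] 0.99
12 [-101.5  -31.2] 1.08
```

Request:
servo_tool --deltas '[{"tx":-5,"ty":1,"tz":0,"ax":0,"ay":0,"az":0.05,"claw":0},{"tx":-9,"ty":2,"tz":0,"ax":0,"ay":0,"az":0.09,"claw":0},{"tx":-14,"ty":2.5,"tz":0,"ax":0,"ay":0,"az":0.135,"claw":0},{"tx":-18,"ty":3,"tz":0,"ax":0,"ay":0,"az":0.18,"claw":0},{"tx":-23,"ty":3,"tz":0,"ax":0,"ay":0,"az":0.225,"claw":0},{"tx":-28,"ty":3,"tz":0,"ax":0,"ay":0,"az":0.27,"claw":0}]'

```text
time_s: 16.13
tcp_pos: [0.5223, -0.3233, 0.0542]
ee_rot: [[0.974, -0.225, 0.004], [-0.225, -0.974, -0.002], [0.005, 0.001, -1.0]]
wrist_force: [-0.4, -0.6, -0.0]
gripper_width: 0.003
gripper_force: 0.4
```

Request:
servo_tool --deltas '[{"tx":-9,"ty":2,"tz":0,"ax":0,"ay":0,"az":0.09,"claw":0},{"tx":-18,"ty":3,"tz":0,"ax":0,"ay":0,"az":0.18,"claw":0},{"tx":-28,"ty":3,"tz":0,"ax":0,"ay":0,"az":0.27,"claw":0},{"tx":-37,"ty":2,"tz":0,"ax":0,"ay":0,"az":0.36,"claw":0},{"tx":-37,"ty":2,"tz":0,"ax":0,"ay":0,"az":0.36,"claw":0}]'

```text
time_s: 16.55
tcp_pos: [0.4839, -0.3165, 0.054]
ee_rot: [[0.833, -0.554, 0.002], [-0.554, -0.833, -0.001], [0.002, -0.001, -1.0]]
wrist_force: [-0.3, 0.4, 0.3]
gripper_width: 0.008
gripper_force: 0.0
```

```bash
python3 arc.py 0.09; python3 - <<'E'
from h import *
im=capture("scene");capture("top")
for cam in("scene","top"):
  for l in("door","door_post","key_bow"):
    for r in recognise(l,cam)[:2]: print(cam,l,np.round(w(r["xyz"],cam),4),round(r["confidence"],2))
for q in trace("door","scene")[:2]:
    ys,xs=np.where(q["mask"]);print(q["confidence"],len(xs),xs.min()-310,xs.max()-310,ys.min()-190,ys.max()-190)
    m=q["mask"][200:310,320:420]
    for y in range(0,110,3): print("".join("#" if v else "." for v in m[y,::2]))
E
```

```text
[ 0.48387842 -0.31646152  0.05401999] [-0.25992408  0.4152796   0.27403357]
1 [-9.1  1.7] 0.09
2 [-18.4   2.5] 0.18
3 [-27.7   2.5] 0.27
4 [-36.9   1.7] 0.36
5 [-46.1   0.1] 0.45
6 [-55.1  -2.4] 0.54
7 [-63.8  -5.7] 0.63
8 [-72.1  -9.7] 0.72
9 [-80.1 -14.5] 0.81
10 [-87.6 -19.9] 0.9
11 [-94.6 -26. ] 0.99
12 [-101.   -32.8] 1.08
scene door [ 0.4574 -0.3321  0.0313] 0.54
scene door_post [ 0.455  -0.3343  0.0281] 0.56
scene key_bow [ 0.4929 -0.4352  0.0073] 0.2
top door_post [ 0.4032 -0.4928  0.0015] 0.24
```

Request:
servo_tool --deltas '[{"tx":-9,"ty":2,"tz":0,"ax":0,"ay":0,"az":0.09,"claw":0},{"tx":-18,"ty":2.5,"tz":0,"ax":0,"ay":0,"az":0.18,"claw":0},{"tx":-28,"ty":2.5,"tz":0,"ax":0,"ay":0,"az":0.27,"claw":0},{"tx":-37,"ty":2,"tz":0,"ax":0,"ay":0,"az":0.36,"claw":0},{"tx":-46,"ty":0,"tz":0,"ax":0,"ay":0,"az":0.45,"claw":0},{"tx":-55,"ty":-2.5,"tz":0,"ax":0,"ay":0,"az":0.54,"claw":0},{"tx":-64,"ty":-6,"tz":0,"ax":0,"ay":0,"az":0.63,"claw":0},{"tx":-72,"ty":-10,"tz":0,"ax":0,"ay":0,"az":0.72,"claw":0},{"tx":-80,"ty":-14.5,"tz":0,"ax":0,"ay":0,"az":0.81,"claw":0},{"tx":-88,"ty":-20,"tz":0,"ax":0,"ay":0,"az":0.9,"claw":0},{"tx":-94.5,"ty":-26,"tz":0,"ax":0,"ay":0,"az":0.99,"claw":0},{"tx":-101,"ty":-33,"tz":0,"ax":0,"ay":0,"az":1.08,"claw":0}]'

```text
time_s: 18.0
tcp_pos: [0.4179, -0.2331, 0.0523]
ee_rot: [[-0.098, -0.995, -0.001], [-0.995, 0.098, -0.0], [0.0, 0.001, -1.0]]
wrist_force: [-1.0, -1.3, -0.1]
gripper_width: 0.008
gripper_force: 0.7
```

```bash
python3 - <<'E'
from h import *
s=sense();R=s["ee_rot"];print("tool y angle",np.degrees(np.arctan2(R[1][1],R[0][1]))%360,s["tcp_pos"],s["wrist_force"],s["joints"])
im=capture("scene");capture("top")
for cam in("scene","top"):
  for l in("door","door_post","key_bow","face_a"):
    for r in recognise(l,cam)[:2]: print(cam,l,np.round(w(r["xyz"],cam),4),round(r["confidence"],2))
E
```

```text
tool y angle 174.3752194124218 [ 0.41787748 -0.23305269  0.05229583] [-1.00608787 -1.32340333 -0.14661533] [-9.61919996e+00  1.69766569e+01 -3.03051910e+01  3.71347043e-02
 -4.27549671e+01  3.96715219e+00]
scene door [ 0.4554 -0.2169  0.0417] 0.78
scene door_post [ 0.4543 -0.2196  0.039 ] 0.66
scene key_bow [ 0.5116 -0.3697  0.083 ] 0.68
scene face_a [ 0.5653 -0.2619  0.0397] 0.73
scene face_a [ 0.5596 -0.319   0.0474] 0.7
top door_post [0.373  0.1609 0.0078] 0.68
top key_bow [ 0.5125 -0.3627  0.0863] 0.52
top face_a [ 0.5619 -0.3116  0.0463] 0.46
top face_a [ 0.5659 -0.255   0.0474] 0.42
```

Request:
servo_tool --deltas '[{"tx":-5,"ty":0,"tz":0,"ax":0,"ay":0,"az":0.05,"claw":0},{"tx":-10,"ty":-1,"tz":0,"ax":0,"ay":0,"az":0.1,"claw":0},{"tx":-10,"ty":-1,"tz":0,"ax":0,"ay":0,"az":0.1,"claw":0},{"tx":15,"ty":-1,"tz":0,"ax":0,"ay":0,"az":0.1,"claw":0},{"tx":25,"ty":-1,"tz":-20,"ax":0,"ay":0,"az":0.1,"claw":0},{"tx":25,"ty":-1,"tz":-60,"ax":0,"ay":0,"az":0.15,"claw":0},{"tx":25,"ty":-1,"tz":-90,"ax":0,"ay":0,"az":0.25,"claw":0},{"tx":25,"ty":-1,"tz":-100,"ax":0,"ay":0,"az":0.35,"claw":0},{"tx":25,"ty":-1,"tz":-100,"ax":0,"ay":0,"az":0.45,"claw":0},{"tx":25,"ty":-1,"tz":-100,"ax":0,"ay":0,"az":0.55,"claw":0},{"tx":25,"ty":-1,"tz":-100,"ax":0,"ay":0,"az":0.65,"claw":0},{"tx":25,"ty":-1,"tz":-100,"ax":0,"ay":0,"az":0.75,"claw":0}]'

```text
time_s: 19.5
tcp_pos: [0.4171, -0.2584, 0.1525]
ee_rot: [[-0.75, -0.662, 0.001], [-0.662, 0.75, -0.0], [-0.001, -0.001, -1.0]]
wrist_force: [1.0, -0.2, 0.3]
gripper_width: 0.005
gripper_force: 0.0
```

```bash
cat > go.py <<'E'
from h import *
import sys
s=sense();R=np.array(s["ee_rot"]);P=np.array(s["tcp_pos"]);p=np.load("dock.npy")
a,b,z=map(float,sys.argv[1:4]);c,sn=np.cos(p[2]),np.sin(p[2])
Q=np.array([p[0]+c*a/1e3-sn*b/1e3,p[1]+sn*a/1e3+c*b/1e3,z/1e3])
y=np.degrees(np.arctan2(R[1,1],R[0,1]))%360
e=P[:2]-p[:2];print("now",P,"dock",np.round([c*e[0]+sn*e[1],-sn*e[0]+c*e[1]],4),"yang",y,"F",np.round(s["wrist_force"],1),"t",s["time_s"],"j6",s["joints"][5])
print("delta",np.round(R.T@(Q-P)*1000,1),"az to 92.2:",np.radians(y-92.2))
E
python3 go.py -77 29 120
```

```text
now [ 0.41713535 -0.25836954  0.15246506] dock [-0.1926  0.0334] yang 131.44899176331836 F [ 1.  -0.2  0.3] t 19.5 j6 -35.77613050757155
delta [-86.7 -76.5  32.6] az to 92.2: 0.6850241343580403
```

Request:
servo_tool --deltas '[{"tx":-8,"ty":-7,"tz":0,"ax":0,"ay":0,"az":0.08,"claw":0},{"tx":-22,"ty":-19,"tz":0,"ax":0,"ay":0,"az":0.18,"claw":0},{"tx":-38,"ty":-33,"tz":0,"ax":0,"ay":0,"az":0.28,"claw":0},{"tx":-54,"ty":-47,"tz":0,"ax":0,"ay":0,"az":0.38,"claw":0},{"tx":-70,"ty":-61,"tz":10,"ax":0,"ay":0,"az":0.48,"claw":0},{"tx":-82,"ty":-72,"tz":20,"ax":0,"ay":0,"az":0.58,"claw":0},{"tx":-87,"ty":-76.5,"tz":32,"ax":0,"ay":0,"az":0.66,"claw":0},{"tx":-87,"ty":-76.5,"tz":32,"ax":0,"ay":0,"az":0.685,"claw":0},{"tx":-87,"ty":-76.5,"tz":32,"ax":0,"ay":0,"az":0.685,"claw":0},{"tx":-87,"ty":-76.5,"tz":32,"ax":0,"ay":0,"az":0.685,"claw":0}]'

```text
time_s: 20.33
tcp_pos: [0.5326, -0.2578, 0.1208]
ee_rot: [[-0.999, -0.044, 0.0], [-0.044, 0.999, -0.0], [-0.0, -0.0, -1.0]]
wrist_force: [0.2, -0.3, 0.8]
gripper_width: 0.008
gripper_force: 0.0
```

```bash
python3 go.py -77 29 14; python3 - <<'E'
from h import *
im=capture("scene");cv2.imwrite("pics/x.png",im)
for l in("door","door_post","key_bow","face_a","module_a"):
    for r in recognise(l,"scene")[:2]: print(l,np.round(w(r["xyz"],"scene"),4),round(r["confidence"],2))
E
```

```text
now [ 0.53255944 -0.25775947  0.12075217] dock [-0.0772  0.0296] yang 92.52254243973668 F [ 0.2 -0.3  0.8] t 20.3333 j6 -77.33846650845469
delta [ -0.2  -0.5 106.8] az to 92.2: 0.005629427550820448
door [ 0.4407 -0.2088  0.0419] 0.96
door_post [ 0.4447 -0.2143  0.0431] 0.55
key_bow [ 0.5624 -0.2622  0.0393] 0.73
key_bow [ 0.512  -0.3712  0.0816] 0.72
face_a [ 0.5562 -0.3167  0.0493] 0.64
face_a [ 0.561  -0.2615  0.0388] 0.62
module_a [ 0.5635 -0.2622  0.0428] 0.75
module_a [ 0.5598 -0.3205  0.0428] 0.57
```

Request:
servo_tool --deltas '[{"tx":0,"ty":0,"tz":20,"ax":0,"ay":0,"az":0,"claw":0},{"tx":0,"ty":0,"tz":50,"ax":0,"ay":0,"az":0,"claw":0},{"tx":0,"ty":0,"tz":75,"ax":0,"ay":0,"az":0,"claw":0},{"tx":0,"ty":0,"tz":90,"ax":0,"ay":0,"az":0,"claw":0},{"tx":0,"ty":0,"tz":98,"ax":0,"ay":0,"az":0,"claw":0},{"tx":0,"ty":0,"tz":103,"ax":0,"ay":0,"az":0,"claw":0},{"tx":0,"ty":0,"tz":106,"ax":0,"ay":0,"az":0,"claw":0},{"tx":0,"ty":0,"tz":106,"ax":0,"ay":0,"az":0,"claw":0}]'

```text
time_s: 21.3
tcp_pos: [0.5332, -0.2576, 0.0146]
ee_rot: [[-0.999, -0.042, 0.001], [-0.042, 0.999, -0.0], [-0.001, -0.0, -1.0]]
wrist_force: [0.2, -0.1, -0.4]
gripper_width: 0.0
gripper_force: 0.0
```

Request:
servo_tool --deltas '[{"tx":-2,"ty":0,"tz":0,"ax":0,"ay":0,"az":0,"claw":0},{"tx":-4,"ty":0,"tz":0,"ax":0,"ay":0,"az":0,"claw":0},{"tx":-6,"ty":0,"tz":0,"ax":0,"ay":0,"az":0,"claw":0},{"tx":-8,"ty":0,"tz":0,"ax":0,"ay":0,"az":0,"claw":0},{"tx":-10,"ty":0,"tz":0,"ax":0,"ay":0,"az":0,"claw":0},{"tx":-10,"ty":0,"tz":0,"ax":0,"ay":0,"az":0,"claw":0}]'

```text
time_s: 21.8
tcp_pos: [0.5434, -0.2571, 0.0145]
ee_rot: [[-0.999, -0.042, 0.001], [-0.042, 0.999, -0.0], [-0.001, -0.0, -1.0]]
wrist_force: [-0.4, -0.5, -0.0]
gripper_width: 0.005
gripper_force: 0.0
```

```bash
python3 go.py -58 29 14
```

```text
now [ 0.54343166 -0.25707701  0.01450658] dock [-0.0663  0.0298] yang 92.41140559609636 F [-0.4 -0.5 -0. ] t 21.8 j6 -77.69537778756707
delta [-8.3 -0.9  0.5] az to 92.2: 0.003689723709022674
```

Request:
servo_tool --deltas '[{"tx":-1,"ty":0,"tz":0,"ax":0,"ay":0,"az":0,"claw":0},{"tx":-2,"ty":0,"tz":0,"ax":0,"ay":0,"az":0,"claw":0},{"tx":-3,"ty":0,"tz":0,"ax":0,"ay":0,"az":0,"claw":0},{"tx":-4,"ty":0,"tz":0,"ax":0,"ay":0,"az":0,"claw":0},{"tx":-4,"ty":0,"tz":0,"ax":0,"ay":0,"az":0,"claw":0}]'

```text
time_s: 22.22
tcp_pos: [0.547, -0.2569, 0.0142]
ee_rot: [[-0.999, -0.042, 0.0], [-0.042, 0.999, -0.0], [-0.0, -0.0, -1.0]]
wrist_force: [-0.2, -0.3, 0.9]
gripper_width: 0.004
gripper_force: 0.0
```

Request:
servo_tool --deltas '[{"tx":-1,"ty":0,"tz":0,"ax":0,"ay":0,"az":0,"claw":0},{"tx":-2,"ty":0,"tz":0,"ax":0,"ay":0,"az":0,"claw":0},{"tx":-2,"ty":0,"tz":0,"ax":0,"ay":0,"az":0,"claw":0}]'

```text
time_s: 22.47
tcp_pos: [0.549, -0.2568, 0.0143]
ee_rot: [[-0.999, -0.042, 0.0], [-0.042, 0.999, -0.0], [-0.0, -0.0, -1.0]]
wrist_force: [-0.1, 0.3, 0.6]
gripper_width: 0.004
gripper_force: 0.0
```

Request:
servo_tool --deltas '[{"tx":-1,"ty":0,"tz":0,"ax":0,"ay":0,"az":0,"claw":0},{"tx":-2,"ty":0,"tz":0,"ax":0,"ay":0,"az":0,"claw":0},{"tx":-3,"ty":0,"tz":0,"ax":0,"ay":0,"az":0,"claw":0},{"tx":-3,"ty":0,"tz":0,"ax":0,"ay":0,"az":0,"claw":0}]'

```text
time_s: 22.8
tcp_pos: [0.5509, -0.2567, 0.0141]
ee_rot: [[-0.999, -0.042, -0.002], [-0.042, 0.999, 0.0], [0.002, 0.0, -1.0]]
wrist_force: [-2.2, -0.2, 2.1]
gripper_width: 0.001
gripper_force: 1.2
```

Request:
servo_tool --deltas '[{"tx":-1,"ty":0,"tz":0,"ax":0,"ay":0,"az":0,"claw":0},{"tx":-2,"ty":0,"tz":0,"ax":0,"ay":0,"az":0,"claw":0},{"tx":-2,"ty":0,"tz":0,"ax":0,"ay":0,"az":0,"claw":0}]'

```text
time_s: 23.05
tcp_pos: [0.5522, -0.2566, 0.0141]
ee_rot: [[-0.999, -0.041, -0.003], [-0.041, 0.999, 0.001], [0.003, 0.001, -1.0]]
wrist_force: [-3.9, -0.8, 2.8]
gripper_width: 0.006
gripper_force: 2.5
```

Request:
servo_tool --deltas '[{"tx":-1,"ty":0,"tz":0,"ax":0,"ay":0,"az":0,"claw":0},{"tx":-2,"ty":0,"tz":0,"ax":0,"ay":0,"az":0,"claw":0},{"tx":-2,"ty":0,"tz":0,"ax":0,"ay":0,"az":0,"claw":0}]'

```text
time_s: 23.3
tcp_pos: [0.5542, -0.2565, 0.0141]
ee_rot: [[-0.999, -0.041, -0.003], [-0.041, 0.999, 0.001], [0.003, 0.001, -1.0]]
wrist_force: [-4.9, -0.1, 3.8]
gripper_width: 0.004
gripper_force: 2.6
```

Request:
servo_tool --deltas '[{"tx":-1,"ty":0,"tz":0,"ax":0,"ay":0,"az":0,"claw":0},{"tx":-2,"ty":0,"tz":0,"ax":0,"ay":0,"az":0,"claw":0},{"tx":-2,"ty":0,"tz":0,"ax":0,"ay":0,"az":0,"claw":0}]'

```text
time_s: 23.55
tcp_pos: [0.5561, -0.2564, 0.0141]
ee_rot: [[-0.999, -0.041, -0.003], [-0.041, 0.999, 0.001], [0.003, 0.001, -1.0]]
wrist_force: [-5.1, 0.4, 3.3]
gripper_width: 0.005
gripper_force: 2.7
```

Request:
servo_tool --deltas '[{"tx":-0.7,"ty":0,"tz":0,"ax":0,"ay":0,"az":0,"claw":0},{"tx":-1,"ty":0,"tz":0,"ax":0,"ay":0,"az":0,"claw":0},{"tx":-1,"ty":0,"tz":0,"ax":0,"ay":0,"az":0,"claw":0}]'

```text
time_s: 23.8
tcp_pos: [0.557, -0.2563, 0.0141]
ee_rot: [[-0.999, -0.041, -0.004], [-0.041, 0.999, 0.001], [0.004, 0.001, -1.0]]
wrist_force: [-6.3, -0.1, 3.6]
gripper_width: 0.004
gripper_force: 2.8
```

Request:
servo_tool --deltas '[{"tx":-0.7,"ty":0,"tz":0,"ax":0,"ay":0,"az":0,"claw":0},{"tx":-1,"ty":0,"tz":0,"ax":0,"ay":0,"az":0,"claw":0},{"tx":-1,"ty":0,"tz":0,"ax":0,"ay":0,"az":0,"claw":0}]'

```text
time_s: 24.05
tcp_pos: [0.5579, -0.2563, 0.0141]
ee_rot: [[-0.999, -0.041, -0.004], [-0.041, 0.999, 0.001], [0.004, 0.001, -1.0]]
wrist_force: [-5.6, 0.7, 2.4]
gripper_width: 0.007
gripper_force: 2.9
```

Request:
servo_tool --deltas '[{"tx":-0.5,"ty":0,"tz":0,"ax":0,"ay":0,"az":0,"claw":0},{"tx":-1,"ty":0,"tz":0,"ax":0,"ay":0,"az":0,"claw":0},{"tx":-1,"ty":0,"tz":0,"ax":0,"ay":0,"az":0,"claw":0}]'

```text
time_s: 24.3
tcp_pos: [0.5588, -0.2562, 0.014]
ee_rot: [[-0.999, -0.041, -0.004], [-0.041, 0.999, 0.001], [0.004, 0.001, -1.0]]
wrist_force: [-5.4, 0.2, 3.4]
gripper_width: 0.007
gripper_force: 3.0
```

Request:
servo_tool --deltas '[{"tx":-0.5,"ty":0,"tz":0,"ax":0,"ay":0,"az":0,"claw":0},{"tx":-0.8,"ty":0,"tz":0,"ax":0,"ay":0,"az":0,"claw":0},{"tx":-0.8,"ty":0,"tz":0,"ax":0,"ay":0,"az":0,"claw":0}]'

```text
time_s: 24.55
tcp_pos: [0.559, -0.2562, 0.014]
ee_rot: [[-0.999, -0.041, -0.005], [-0.041, 0.999, 0.001], [0.005, 0.001, -1.0]]
wrist_force: [-6.9, -0.4, 4.9]
gripper_width: 0.002
gripper_force: 3.5
```

Request:
servo_tool --deltas '[{"tx":-0.5,"ty":0,"tz":0,"ax":0,"ay":0,"az":0,"claw":0},{"tx":-1,"ty":0,"tz":0,"ax":0,"ay":0,"az":0,"claw":0},{"tx":-1,"ty":0,"tz":0,"ax":0,"ay":0,"az":0,"claw":0}]'

```text
time_s: 24.8
tcp_pos: [0.559, -0.2562, 0.014]
ee_rot: [[-0.999, -0.041, -0.007], [-0.041, 0.999, 0.001], [0.007, 0.001, -1.0]]
wrist_force: [-7.4, -0.3, 5.4]
gripper_width: 0.005
gripper_force: 4.3
```

Request:
servo_tool --deltas '[{"tx":-0.5,"ty":0,"tz":0,"ax":0,"ay":0,"az":0,"claw":0},{"tx":-1,"ty":0,"tz":0,"ax":0,"ay":0,"az":0,"claw":0},{"tx":-1,"ty":0,"tz":0,"ax":0,"ay":0,"az":0,"claw":0}]'

```text
time_s: 25.05
tcp_pos: [0.559, -0.2561, 0.014]
ee_rot: [[-0.999, -0.041, -0.009], [-0.041, 0.999, 0.001], [0.009, 0.002, -1.0]]
wrist_force: [-11.1, -0.8, 7.0]
gripper_width: 0.004
gripper_force: 5.1
```

Request:
servo_tool --deltas '[{"tx":-0.5,"ty":0,"tz":0,"ax":0,"ay":0,"az":0,"claw":0},{"tx":-1,"ty":0,"tz":0,"ax":0,"ay":0,"az":0,"claw":0},{"tx":-1,"ty":0,"tz":0,"ax":0,"ay":0,"az":0,"claw":0},{"tx":4,"ty":0,"tz":0,"ax":0,"ay":0,"az":0,"claw":0},{"tx":12,"ty":0,"tz":0,"ax":0,"ay":0,"az":0,"claw":0},{"tx":20,"ty":0,"tz":0,"ax":0,"ay":0,"az":0,"claw":0},{"tx":28,"ty":0,"tz":0,"ax":0,"ay":0,"az":0,"claw":0},{"tx":36,"ty":0,"tz":0,"ax":0,"ay":0,"az":0,"claw":0},{"tx":44,"ty":0,"tz":0,"ax":0,"ay":0,"az":0,"claw":0},{"tx":52,"ty":0,"tz":0,"ax":0,"ay":0,"az":0,"claw":0},{"tx":55,"ty":0,"tz":0,"ax":0,"ay":0,"az":0,"claw":0},{"tx":55,"ty":0,"tz":0,"ax":0,"ay":0,"az":0,"claw":0}]'

```text
time_s: 26.05
tcp_pos: [0.508, -0.2585, 0.0144]
ee_rot: [[-0.999, -0.041, 0.0], [-0.041, 0.999, 0.0], [-0.0, 0.0, -1.0]]
wrist_force: [0.8, 0.5, -0.3]
gripper_width: 0.003
gripper_force: 0.0
```

```bash
python3 go.py -110 -29 18;python3 - <<'E'
from h import *
o=cv2.imread("pics/x.png")
im=capture("scene");capture("top")
for cam in("scene","top"):
  for l in("face_a","module_a","key_bow"):
    for r in recognise(l,cam)[:2]: print(cam,l,np.round(w(r["xyz"],cam),4),round(r["confidence"],2))
for g in(o,im):
  g=cv2.cvtColor(g,6)[190:330,310:460]
  for y in range(40,85): print(y,"".join("#" if v<60 else "+" if v<100 else "-" if v<150 else "." if v<200 else " " for v in g[y,50:110]))
E
```

```text
now [ 0.50799176 -0.25852543  0.01444917] dock [-0.1018  0.0297] yang 92.37612335257488 F [ 0.8  0.5 -0.3] t 26.05 j6 -76.92617984979954
delta [  8.4 -58.7  -3.6] az to 92.2: 0.0030739323920824266
scene face_a [ 0.5586 -0.3252  0.0484] 0.8
scene module_a [ 0.5615 -0.323   0.0447] 0.79
scene key_bow [ 0.5127 -0.3707  0.0846] 0.71
scene key_bow [ 0.5586 -0.3221  0.0483] 0.55
top module_a [ 0.6578 -0.2828  0.0837] 0.43
40 ++++++++++++--..-....--+---...-.--..--..--+#####-..-..-..---
41 +++++++++++++--.......--......-...-.....--+######--.........
42 ++++++++++++++--......-......-...-.......-+#######+-.-----..
43 ++++++++++++#++--....-..---..-...-.......--#########++++++##
44 ++++++++++++###+--..-.-..-.--.............-+################
45 ++++++++++++####+--..-..--...-....-..-.....-+###############
46 ++++++++++++#####+--...-.-...-..-..........--+##############
47 +++++++++--++--+##+-...-.-..................--+#############
48 +++++++++-..----+##+--.-...---....-...-......---+###########
49 +++++++++-..-----+##+--........................---+#######++
50 +++++++++--..-----+##+-.......-.-....
[... 4379 characters left out ...]
....-+#########+--+#+--...------------++##+++--.-.-.....---+
75 .....-+######++---+##+--...---------+++###++++--.......--+++
76 .....-++###+++++--+###+--...------+++++###++++---....---++++
77 ......-+#++++++++--+###+-.. .-+++++++++###+++-----.---++++++
78 .......-++++++++++--+###+-. .-###++++++##++---....---+++++++
79 ........-+++++++++---+###+--+#####++++###---....---+++++++++
80 .........-++++++++++--+###########+++##+--....---+++++++++++
81 ..........-++++++++++--##########++++++--....--+++++++++++++
82 ...........-+++++++++-+##########+++--......--++++++++++++++
83 .........  .-+++++++#############++-......--++++++++++++++++
84 ........   ..-++++++############+--.....--++++++++++++++++++
```

Request:
servo_tool --deltas '[{"tx":0,"ty":0,"tz":-30,"ax":0,"ay":0,"az":0,"claw":0},{"tx":0,"ty":0,"tz":-65,"ax":0,"ay":0,"az":0,"claw":0},{"tx":0,"ty":-10,"tz":-100,"ax":0,"ay":0,"az":0,"claw":0},{"tx":20,"ty":-30,"tz":-110,"ax":0,"ay":0,"az":0,"claw":0},{"tx":50,"ty":-45,"tz":-110,"ax":0,"ay":0,"az":0,"claw":0},{"tx":75,"ty":-58,"tz":-110,"ax":0,"ay":0,"az":0,"claw":0},{"tx":80,"ty":-58,"tz":-110,"ax":0,"ay":0,"az":0,"claw":0},{"tx":80,"ty":-58,"tz":-110,"ax":0,"ay":0,"az":0,"claw":0}]'

```text
time_s: 27.12
tcp_pos: [0.4295, -0.3202, 0.1245]
ee_rot: [[-0.999, -0.039, -0.0], [-0.039, 0.999, 0.0], [0.0, 0.0, -1.0]]
wrist_force: [1.1, -0.3, 0.2]
gripper_width: 0.004
gripper_force: 0.0
```

```bash
cat > look.py <<'E'
from h import *
o=cv2.imread("pics/scene0.png")
im=capture("scene");capture("top")
for cam in("scene","top"):
  for l in("face_a","module_a","key_bow","door"):
    for r in recognise(l,cam)[:2]: print(cam,l,np.round(w(r["xyz"],cam),4),round(r["confidence"],2))
g=cv2.cvtColor(im,6)[190:330,310:460]
for y in range(40,85): print(y,"".join("#" if v<60 else "+" if v<100 else "-" if v<150 else "." if v<200 else " " for v in g[y,50:110]))
E
python3 look.py; python3 go.py -104 -29 18
```

```text
scene module_a [ 0.5632 -0.3196  0.0478] 0.54
scene key_bow [ 0.4256 -0.2094  0.0406] 0.15
scene door [ 0.4267 -0.2083  0.0451] 0.79
top face_a [ 0.5624 -0.3121  0.0471] 0.55
top face_a [ 0.5673 -0.264   0.0486] 0.39
top module_a [ 0.5591 -0.3152  0.0478] 0.7
top module_a [ 0.5683 -0.2577  0.051 ] 0.44
40 ##############-....-.-.........-........--+#####-.......-.--
41 ##############-..-....-........-.-......--+######--.........
42 ##############--..--...-..---............-+#######+-.-----..
43 ##############+--..-.....-...............--##########++++++#
44 #############+#+--........-.....-...-.....-+################
45 #########++++++#+--....---.......-.........-+###############
46 ########++++#+++#+---------..-..........-..--+##############
47 #####++####++#++#+++++++++--....-...........--+#############
48 ###+++++++#++#++##++##+##++--................---+###########
49 ##+#++#++#++#++++#++#+++++#+--.................---+#######++
50 ++++++#+++#+#+++##+++#+++###+--......-...-........-----+----
51 #++++#+++++++###++++++#+++###+--....-..................-....
52 #+#+++++++++#++#++#++#+#+
[... 1578 characters left out ...]
###++++----+++--+###+-.   -+++++++++###+++--.--.---++++++
78 ####-..-++-----+++--+###+-. .-###++++++##++---...----+++++++
79 ##+.   .-++--+--++---+###+--+#####++++###---....---+++++++++
80 +..     .-++-----+++--+###########++++##--....---+++++++++++
81 .        .-++-----+++--###########++++---....--+++++++++++++
82           .-++-+---++-+##########+++---....---++++++++++++++
83            .-+++++-++############+--.....----+++++++++++++++
84            ..-++---++###########+--.....---+++++-+++++++++++
now [ 0.43146446 -0.31950158  0.12404814] dock [-0.1806 -0.0283] yang 92.43589668563831 F [0.3 0.  0.1] t 27.6167 j6 -68.36016310204697
delta [-76.6  -1.1 106. ] az to 92.2: 0.004117173858930515
```

```bash
python3 - <<'E'
from h import *
g=cv2.cvtColor(capture("top"),6)
old=cv2.imread("pics/top2.png");old=cv2.cvtColor(old,6)[2::4,2::4]
for y in range(178,212): print(y,"".join("#" if v<80 else "+" if v<115 else "-" if v<150 else "." if v<190 else " " for v in g[y,340:412])," | ","".join("#" if v<80 else "+" if v<115 else "-" if v<150 else "." if v<190 else " " for v in old[y-130,20:92]))
E
```

```text
178    ....--..............................................................-  |     ...--...............................................................-
179    ....--..............................................................-  |     ...--...............................................................-
180    ....--..............................................................-  |     ...---..............................................................-
181   ....---..............................................................-  |     ...---..............................................................-
182 ......---..............................................................-  |      ..---..............................................................-
183 ......---..............................................----............-  |      ..---..............................................----............-
184 .......--.........................----------------------++-............-  |      ...--........................----------------------+++-............-
185  .............----
[... 3435 characters left out ...]
.......  |                                        .............  ..---.......       
208                                .-----.                        ..........  |                                        .................---......        
209                               ..-----.                          ........  |                                         ................--....         ..
210                               .-----..                             .....  |                                         ..............   .            ..-
211                               .-----.                               ....  |                                         ..........                    ..+
```

Request:
servo_tool --deltas '[{"tx":0,"ty":0,"tz":-40,"ax":0,"ay":0,"az":0,"claw":0},{"tx":5,"ty":15,"tz":-75,"ax":0,"ay":0,"az":0,"claw":0},{"tx":10,"ty":45,"tz":-95,"ax":0,"ay":0,"az":0,"claw":0},{"tx":15,"ty":80,"tz":-110,"ax":0,"ay":0,"az":0,"claw":0},{"tx":20,"ty":118,"tz":-120,"ax":0,"ay":0,"az":0,"claw":0},{"tx":20,"ty":155,"tz":-120,"ax":0,"ay":0,"az":0,"claw":0},{"tx":20,"ty":190,"tz":-120,"ax":0,"ay":0,"az":0,"claw":0},{"tx":20,"ty":215,"tz":-120,"ax":0,"ay":0,"az":0,"claw":0},{"tx":20,"ty":222,"tz":-120,"ax":0,"ay":0,"az":0,"claw":0}]'

```text
time_s: 28.42
tcp_pos: [0.4015, -0.0963, 0.2448]
ee_rot: [[-0.999, -0.045, 0.002], [-0.045, 0.999, 0.001], [-0.002, 0.001, -1.0]]
wrist_force: [0.5, 1.1, -0.6]
gripper_width: 0.006
gripper_force: 0.0
```

```bash
cat > look2.py <<'E'
from h import *
f=lambda v:"#" if v<80 else "+" if v<115 else "-" if v<150 else "." if v<190 else " "
im=capture("scene");t=capture("top")
for cam in("scene","top"):
  for l in("face_a","module_a","key_bow","door"):
    for r in recognise(l,cam)[:2]: print(cam,l,np.round(w(r["xyz"],cam),4),round(r["confidence"],2))
g=cv2.cvtColor(t,6)
old=cv2.cvtColor(cv2.imread("pics/top2.png"),6)[2::4,2::4]
for y in range(180,216): print(y,"".join(map(f,g[y,340:412]))," | ","".join(map(f,old[y-130,20:92])))
g=cv2.cvtColor(im,6)[190:330,310:460];old=cv2.cvtColor(cv2.imread("pics/scene2.png"),6)[2::4,2::4]
for y in range(42,92): print(y,"".join(map(f,g[y,40:105]))," | ","".join(map(f,old[y,40:105])))
E
python3 look2.py; python3 go.py -104 -29 18
```

```text
scene face_a [ 0.5567 -0.3181  0.0496] 0.86
scene face_a [ 0.5493 -0.2657  0.0429] 0.71
scene module_a [ 0.5535 -0.2642  0.0501] 0.7
scene module_a [ 0.5602 -0.3155  0.0406] 0.68
scene key_bow [ 0.5076 -0.3697  0.0836] 0.5
scene door [ 0.4446 -0.2105  0.0456] 0.58
scene door [0.3743 0.1594 0.0107] 0.43
top face_a [ 0.5564 -0.2549  0.0501] 0.71
top face_a [ 0.5653 -0.3134  0.0479] 0.48
top module_a [ 0.5576 -0.251   0.0535] 0.69
top module_a [ 0.5581 -0.3169  0.042 ] 0.67
top key_bow [ 0.51   -0.3604  0.0841] 0.47
top door [ 0.4848 -0.2089  0.0698] 0.58
180    ....--..............................................................-  |     ...---..............................................................-
181    ....--..............................................................-  |     ...---..............................................................-
182     ...--..............................................................-  |      ..---..............................................................-
183     ...--...............................................---............-  |
[... 11453 characters left out ...]
+++++++++++-  |                            ....--+. ..+#####--+++++++++++++++++++-
89                         .  .-++###+. ....-+++++++++++++++++++++-.  |                             .....--...-#####++++++++++++++++++++-.
90                        .    ..-+-...---...-++++++++++++++++++-..   |                              .....-----+###-++++++++++++++++++-.  
91                     .             ..--....--+++++++++++++++--.     |                    .        ..--...------+--++++++++++++++++-.    
now [ 0.40179107 -0.09950774  0.24403317] dock [-0.2019  0.1927] yang 92.30492925222092 F [-0.1  0.9 -0. ] t 28.9167 j6 -96.49604038497762
delta [ -97.6 -221.9  226. ] az to 92.2: 0.001831360932910502
```

Module A is released: both modules now stand out equally, the key points to the front and the door is wide open. Next is module B in the right bay.

Request:
servo_tool --deltas '[{"tx":-10,"ty":-20,"tz":0,"ax":0,"ay":0,"az":0,"claw":0},{"tx":-24,"ty":-52,"tz":0,"ax":0,"ay":0,"az":0,"claw":0},{"tx":-40,"ty":-87,"tz":0,"ax":0,"ay":0,"az":0,"claw":0},{"tx":-56,"ty":-122,"tz":0,"ax":0,"ay":0,"az":0,"claw":0},{"tx":-72,"ty":-157,"tz":0,"ax":0,"ay":0,"az":0,"claw":0},{"tx":-88,"ty":-192,"tz":10,"ax":0,"ay":0,"az":0,"claw":0},{"tx":-99,"ty":-216,"tz":30,"ax":0,"ay":0,"az":0,"claw":0},{"tx":-102,"ty":-222,"tz":60,"ax":0,"ay":0,"az":0,"claw":0},{"tx":-102,"ty":-222,"tz":90,"ax":0,"ay":0,"az":0,"claw":0},{"tx":-102,"ty":-222,"tz":115,"ax":0,"ay":0,"az":0,"claw":0},{"tx":-102,"ty":-222,"tz":120,"ax":0,"ay":0,"az":0,"claw":0},{"tx":-102,"ty":-222,"tz":120,"ax":0,"ay":0,"az":0,"claw":0}]'

```text
time_s: 29.92
tcp_pos: [0.5116, -0.3165, 0.1221]
ee_rot: [[-0.999, -0.041, -0.005], [-0.041, 0.999, 0.001], [0.005, 0.002, -1.0]]
wrist_force: [0.5, 0.2, 0.5]
gripper_width: 0.005
gripper_force: 0.0
```

```bash
python3 go.py -100 -29 18
```

```text
now [ 0.51157584 -0.31649503  0.12211476] dock [-0.1005 -0.0283] yang 92.35070185730235 F [0.5 0.2 0.5] t 29.9167 j6 -71.31591569640953
delta [ -1.   -0.8 104.1] az to 92.2: 0.0026302435987966936
```

Request:
servo_tool --deltas '[{"tx":0,"ty":-1,"tz":25,"ax":0,"ay":0,"az":0,"claw":0},{"tx":0,"ty":-1,"tz":50,"ax":0,"ay":0,"az":0,"claw":0},{"tx":0,"ty":-1,"tz":72,"ax":0,"ay":0,"az":0,"claw":0},{"tx":0,"ty":-1,"tz":84,"ax":0,"ay":0,"az":0,"claw":0},{"tx":0,"ty":-1,"tz":88,"ax":0,"ay":0,"az":0,"claw":0},{"tx":0,"ty":-1,"tz":88,"ax":0,"ay":0,"az":0,"claw":0}]'

```text
time_s: 30.42
tcp_pos: [0.5139, -0.3177, 0.0371]
ee_rot: [[-0.999, -0.042, 0.001], [-0.042, 0.999, -0.001], [-0.001, -0.001, -1.0]]
wrist_force: [0.5, -0.2, 0.5]
gripper_width: 0.001
gripper_force: 0.0
```

Request:
servo_tool --deltas '[{"tx":0,"ty":0,"tz":3,"ax":0,"ay":0,"az":0,"claw":0},{"tx":0,"ty":0,"tz":6,"ax":0,"ay":0,"az":0,"claw":0},{"tx":0,"ty":0,"tz":9,"ax":0,"ay":0,"az":0,"claw":0},{"tx":0,"ty":0,"tz":12,"ax":0,"ay":0,"az":0,"claw":0},{"tx":0,"ty":0,"tz":14,"ax":0,"ay":0,"az":0,"claw":0},{"tx":0,"ty":0,"tz":14,"ax":0,"ay":0,"az":0,"claw":0}]'

```text
time_s: 30.92
tcp_pos: [0.5128, -0.3172, 0.0219]
ee_rot: [[-0.999, -0.042, -0.001], [-0.042, 0.999, 0.0], [0.001, 0.0, -1.0]]
wrist_force: [-0.4, -0.4, -0.6]
gripper_width: 0.007
gripper_force: 0.0
```

Request:
servo_tool --deltas '[{"tx":-2,"ty":0,"tz":0,"ax":0,"ay":0,"az":0,"claw":0},{"tx":-4,"ty":0,"tz":0,"ax":0,"ay":0,"az":0,"claw":0},{"tx":-6,"ty":0,"tz":0,"ax":0,"ay":0,"az":0,"claw":0},{"tx":-8,"ty":0,"tz":0,"ax":0,"ay":0,"az":0,"claw":0},{"tx":-10,"ty":0,"tz":0,"ax":0,"ay":0,"az":0,"claw":0},{"tx":-12,"ty":0,"tz":0,"ax":0,"ay":0,"az":0,"claw":0}]'

```text
time_s: 31.42
tcp_pos: [0.5254, -0.3168, 0.0223]
ee_rot: [[-0.999, -0.042, 0.0], [-0.042, 0.999, -0.0], [-0.0, -0.0, -1.0]]
wrist_force: [0.0, 0.3, -0.7]
gripper_width: 0.004
gripper_force: 0.0
```

Request:
servo_tool --deltas '[{"tx":0,"ty":0,"tz":2,"ax":0,"ay":0,"az":0,"claw":0},{"tx":-1,"ty":0,"tz":5,"ax":0,"ay":0,"az":0,"claw":0},{"tx":-2,"ty":0,"tz":5,"ax":0,"ay":0,"az":0,"claw":0},{"tx":-4,"ty":0,"tz":5,"ax":0,"ay":0,"az":0,"claw":0},{"tx":-6,"ty":0,"tz":5,"ax":0,"ay":0,"az":0,"claw":0},{"tx":-8,"ty":0,"tz":5,"ax":0,"ay":0,"az":0,"claw":0},{"tx":-10,"ty":0,"tz":5,"ax":0,"ay":0,"az":0,"claw":0}]'

```text
time_s: 32.0
tcp_pos: [0.534, -0.3163, 0.017]
ee_rot: [[-0.999, -0.042, -0.003], [-0.042, 0.999, 0.001], [0.003, 0.001, -1.0]]
wrist_force: [-3.5, -0.7, 0.2]
gripper_width: 0.002
gripper_force: 1.4
```

Request:
servo_tool --deltas '[{"tx":-2,"ty":0,"tz":0,"ax":0,"ay":0,"az":0,"claw":0},{"tx":-4,"ty":0,"tz":0,"ax":0,"ay":0,"az":0,"claw":0},{"tx":-6,"ty":0,"tz":0,"ax":0,"ay":0,"az":0,"claw":0},{"tx":-8,"ty":0,"tz":0,"ax":0,"ay":0,"az":0,"claw":0},{"tx":-10,"ty":0,"tz":0,"ax":0,"ay":0,"az":0,"claw":0}]'

```text
time_s: 32.42
tcp_pos: [0.5443, -0.3158, 0.017]
ee_rot: [[-0.999, -0.042, -0.002], [-0.042, 0.999, 0.001], [0.002, 0.001, -1.0]]
wrist_force: [-3.8, -0.5, 1.2]
gripper_width: 0.006
gripper_force: 2.3
```

Request:
servo_tool --deltas '[{"tx":-2,"ty":0,"tz":0,"ax":0,"ay":0,"az":0,"claw":0},{"tx":-4,"ty":0,"tz":0,"ax":0,"ay":0,"az":0,"claw":0},{"tx":-6,"ty":0,"tz":0,"ax":0,"ay":0,"az":0,"claw":0},{"tx":-8,"ty":0,"tz":0,"ax":0,"ay":0,"az":0,"claw":0},{"tx":-8,"ty":0,"tz":0,"ax":0,"ay":0,"az":0,"claw":0}]'

```text
time_s: 32.83
tcp_pos: [0.5528, -0.3155, 0.017]
ee_rot: [[-0.999, -0.042, -0.001], [-0.042, 0.999, 0.0], [0.001, 0.0, -1.0]]
wrist_force: [-4.2, 0.1, 1.7]
gripper_width: 0.002
gripper_force: 2.4
```

Request:
servo_tool --deltas '[{"tx":-1,"ty":0,"tz":0,"ax":0,"ay":0,"az":0,"claw":0},{"tx":-2,"ty":0,"tz":0,"ax":0,"ay":0,"az":0,"claw":0},{"tx":-3,"ty":0,"tz":0,"ax":0,"ay":0,"az":0,"claw":0},{"tx":-4,"ty":0,"tz":0,"ax":0,"ay":0,"az":0,"claw":0},{"tx":-5,"ty":0,"tz":0,"ax":0,"ay":0,"az":0,"claw":0},{"tx":-5,"ty":0,"tz":0,"ax":0,"ay":0,"az":0,"claw":0}]'

```text
time_s: 33.33
tcp_pos: [0.5571, -0.3152, 0.017]
ee_rot: [[-0.999, -0.042, -0.002], [-0.042, 0.999, 0.001], [0.002, 0.001, -1.0]]
wrist_force: [-5.4, -0.4, 1.3]
gripper_width: 0.003
gripper_force: 2.8
```

Request:
servo_tool --deltas '[{"tx":-1,"ty":0,"tz":0,"ax":0,"ay":0,"az":0,"claw":0},{"tx":-2,"ty":0,"tz":0,"ax":0,"ay":0,"az":0,"claw":0},{"tx":-2,"ty":0,"tz":0,"ax":0,"ay":0,"az":0,"claw":0}]'

```text
time_s: 33.58
tcp_pos: [0.5592, -0.3151, 0.017]
ee_rot: [[-0.999, -0.042, -0.002], [-0.042, 0.999, 0.001], [0.002, 0.001, -1.0]]
wrist_force: [-4.9, 0.0, 1.1]
gripper_width: 0.006
gripper_force: 2.7
```

Request:
servo_tool --deltas '[{"tx":-0.7,"ty":0,"tz":0,"ax":0,"ay":0,"az":0,"claw":0},{"tx":-1.5,"ty":0,"tz":0,"ax":0,"ay":0,"az":0,"claw":0},{"tx":-1.5,"ty":0,"tz":0,"ax":0,"ay":0,"az":0,"claw":0}]'

```text
time_s: 33.83
tcp_pos: [0.5608, -0.3151, 0.017]
ee_rot: [[-0.999, -0.042, -0.002], [-0.042, 0.999, 0.001], [0.002, 0.001, -1.0]]
wrist_force: [-4.5, -0.0, 1.6]
gripper_width: 0.004
gripper_force: 2.5
```

Request:
servo_tool --deltas '[{"tx":-0.7,"ty":0,"tz":0,"ax":0,"ay":0,"az":0,"claw":0},{"tx":-1.5,"ty":0,"tz":0,"ax":0,"ay":0,"az":0,"claw":0},{"tx":-1.5,"ty":0,"tz":0,"ax":0,"ay":0,"az":0,"claw":0}]'

```text
time_s: 34.08
tcp_pos: [0.562, -0.315, 0.017]
ee_rot: [[-0.999, -0.042, -0.002], [-0.042, 0.999, 0.001], [0.002, 0.001, -1.0]]
wrist_force: [-6.4, -0.1, 2.3]
gripper_width: 0.011
gripper_force: 2.9
```

Request:
servo_tool --deltas '[{"tx":-0.7,"ty":0,"tz":0,"ax":0,"ay":0,"az":0,"claw":0},{"tx":-1,"ty":0,"tz":0,"ax":0,"ay":0,"az":0,"claw":0},{"tx":-1,"ty":0,"tz":0,"ax":0,"ay":0,"az":0,"claw":0}]'

```text
time_s: 34.33
tcp_pos: [0.5629, -0.315, 0.017]
ee_rot: [[-0.999, -0.042, -0.002], [-0.042, 0.999, 0.001], [0.002, 0.001, -1.0]]
wrist_force: [-5.7, 0.8, 1.3]
gripper_width: 0.005
gripper_force: 3.0
```

Request:
servo_tool --deltas '[{"tx":-0.7,"ty":0,"tz":0,"ax":0,"ay":0,"az":0,"claw":0},{"tx":-1.2,"ty":0,"tz":0,"ax":0,"ay":0,"az":0,"claw":0},{"tx":-1.2,"ty":0,"tz":0,"ax":0,"ay":0,"az":0,"claw":0}]'

```text
time_s: 34.58
tcp_pos: [0.5631, -0.3149, 0.0169]
ee_rot: [[-0.999, -0.041, -0.004], [-0.041, 0.999, 0.001], [0.004, 0.001, -1.0]]
wrist_force: [-7.5, 0.0, 4.1]
gripper_width: 0.004
gripper_force: 3.8
```

Request:
servo_tool --deltas '[{"tx":-0.7,"ty":0,"tz":0,"ax":0,"ay":0,"az":0,"claw":0},{"tx":-1.2,"ty":0,"tz":0,"ax":0,"ay":0,"az":0,"claw":0},{"tx":-1.2,"ty":0,"tz":0,"ax":0,"ay":0,"az":0,"claw":0}]'

```text
time_s: 34.83
tcp_pos: [0.5632, -0.3148, 0.0168]
ee_rot: [[-0.999, -0.041, -0.007], [-0.041, 0.999, 0.002], [0.007, 0.002, -1.0]]
wrist_force: [-9.7, -0.2, 4.3]
gripper_width: 0.002
gripper_force: 4.7
```

At the stop with about 10 N. I'll press slightly more, then back off, lift and move aside to check.

Request:
servo_tool --deltas '[{"tx":-0.6,"ty":0,"tz":0,"ax":0,"ay":0,"az":0,"claw":0},{"tx":-1.2,"ty":0,"tz":0,"ax":0,"ay":0,"az":0,"claw":0},{"tx":-1.2,"ty":0,"tz":0,"ax":0,"ay":0,"az":0,"claw":0},{"tx":4,"ty":0,"tz":0,"ax":0,"ay":0,"az":0,"claw":0},{"tx":12,"ty":0,"tz":0,"ax":0,"ay":0,"az":0,"claw":0},{"tx":22,"ty":0,"tz":0,"ax":0,"ay":0,"az":0,"claw":0},{"tx":32,"ty":0,"tz":0,"ax":0,"ay":0,"az":0,"claw":0},{"tx":42,"ty":0,"tz":0,"ax":0,"ay":0,"az":0,"claw":0},{"tx":50,"ty":0,"tz":0,"ax":0,"ay":0,"az":0,"claw":0},{"tx":55,"ty":0,"tz":0,"ax":0,"ay":0,"az":0,"claw":0},{"tx":55,"ty":0,"tz":-20,"ax":0,"ay":0,"az":0,"claw":0},{"tx":55,"ty":0,"tz":-55,"ax":0,"ay":0,"az":0,"claw":0}]'

```text
time_s: 35.83
tcp_pos: [0.5082, -0.3163, 0.069]
ee_rot: [[-0.999, -0.041, -0.008], [-0.041, 0.999, 0.003], [0.008, 0.004, -1.0]]
wrist_force: [0.8, -1.1, -0.7]
gripper_width: 0.005
gripper_force: 0.0
```

Request:
servo_tool --deltas '[{"tx":0,"ty":0,"tz":-40,"ax":0,"ay":0,"az":0,"claw":0},{"tx":0,"ty":0,"tz":-80,"ax":0,"ay":0,"az":0,"claw":0},{"tx":0,"ty":0,"tz":-120,"ax":0,"ay":0,"az":0,"claw":0},{"tx":15,"ty":20,"tz":-150,"ax":0,"ay":0,"az":0,"claw":0},{"tx":35,"ty":55,"tz":-165,"ax":0,"ay":0,"az":0,"claw":0},{"tx":55,"ty":90,"tz":-170,"ax":0,"ay":0,"az":0,"claw":0},{"tx":75,"ty":125,"tz":-170,"ax":0,"ay":0,"az":0,"claw":0},{"tx":92,"ty":160,"tz":-170,"ax":0,"ay":0,"az":0,"claw":0},{"tx":100,"ty":192,"tz":-170,"ax":0,"ay":0,"az":0,"claw":0},{"tx":102,"ty":215,"tz":-170,"ax":0,"ay":0,"az":0,"claw":0},{"tx":102,"ty":222,"tz":-170,"ax":0,"ay":0,"az":0,"claw":0},{"tx":102,"ty":222,"tz":-170,"ax":0,"ay":0,"az":0,"claw":0}]'

```text
time_s: 36.83
tcp_pos: [0.4005, -0.0988, 0.2429]
ee_rot: [[-0.999, -0.045, 0.003], [-0.045, 0.999, 0.0], [-0.003, 0.0, -1.0]]
wrist_force: [0.0, -0.6, 0.6]
gripper_width: 0.005
gripper_force: 0.0
```

```bash
sed -i 's/range(42,92)/range(42,92,2)/' look2.py; python3 look2.py; python3 go.py -104 -29 18; python3 - <<'E'
from h import *
for l in("usb_stick","board_red","tip_cleaner","elec_tape"):
    for cam in("scene","top"):
        for r in recognise(l,cam)[:1]: print(cam,l,np.round(w(r["xyz"],cam),4),round(r["confidence"],2))
E
```

```text
scene face_a [ 0.5514 -0.2619  0.0448] 0.93
scene face_a [ 0.5555 -0.319   0.0466] 0.63
scene module_a [ 0.5589 -0.3179  0.0429] 0.82
scene module_a [ 0.5531 -0.265   0.0497] 0.7
scene key_bow [ 0.5094 -0.3712  0.0838] 0.55
scene door [ 0.5569 -0.3183  0.0468] 0.71
scene door [ 0.4447 -0.2091  0.0466] 0.62
top face_a [ 0.564  -0.3126  0.0453] 0.7
top face_a [ 0.5557 -0.259   0.0516] 0.67
top module_a [ 0.5576 -0.251   0.048 ] 0.67
top module_a [ 0.5608 -0.3151  0.0475] 0.53
top key_bow [ 0.5094 -0.3619  0.0846] 0.43
top door [ 0.484  -0.2104  0.0693] 0.48
180    ....--..............................................................-  |     ...---..............................................................-
181    ....--..............................................................-  |     ...---..............................................................-
182     ...--..............................................................-  |      ..---..............................................................-
183     ...--..............................................----............-
[... 8352 characters left out ...]
           ...       ..-+-...---...-++++++++++++++++++-..   |                              .....-----+###-++++++++++++++++++-.  
now [ 0.40032023 -0.10036062  0.24201879] dock [-0.2034  0.1919] yang 92.33385848434774 F [-0.5  0.2 -0.6] t 37.3333 j6 -96.37636608734583
delta [ -98.9 -221.1  224. ] az to 92.2: 0.002336271283597368
scene usb_stick [ 0.5526 -0.2637  0.0445] 0.69
top usb_stick [ 0.5007 -0.4303  0.0084] 0.47
scene board_red [ 0.4073 -0.4965  0.0023] 0.7
top board_red [ 0.6172 -0.2836  0.0652] 0.34
scene tip_cleaner [ 0.6333 -0.1427  0.042 ] 0.76
top tip_cleaner [ 0.641  -0.1318  0.047 ] 0.87
scene elec_tape [ 0.5524 -0.264   0.0494] 0.75
top elec_tape [ 0.6588 -0.2841  0.0864] 0.61
```

B stands out again: the press in separate steps with pauses did not hold. The pauses near the end probably counted as a second press. I'll repeat it as one smooth stroke without pauses.

Request:
servo_tool --deltas '[{"tx":-10,"ty":-20,"tz":0,"ax":0,"ay":0,"az":0,"claw":0},{"tx":-24,"ty":-52,"tz":0,"ax":0,"ay":0,"az":0,"claw":0},{"tx":-40,"ty":-87,"tz":0,"ax":0,"ay":0,"az":0,"claw":0},{"tx":-56,"ty":-122,"tz":0,"ax":0,"ay":0,"az":0,"claw":0},{"tx":-72,"ty":-157,"tz":0,"ax":0,"ay":0,"az":0,"claw":0},{"tx":-88,"ty":-192,"tz":10,"ax":0,"ay":0,"az":0,"claw":0},{"tx":-99,"ty":-216,"tz":30,"ax":0,"ay":0,"az":0,"claw":0},{"tx":-103,"ty":-221,"tz":60,"ax":0,"ay":0,"az":0,"claw":0},{"tx":-103,"ty":-221,"tz":90,"ax":0,"ay":0,"az":0,"claw":0},{"tx":-103,"ty":-221,"tz":115,"ax":0,"ay":0,"az":0,"claw":0},{"tx":-103,"ty":-221,"tz":120,"ax":0,"ay":0,"az":0,"claw":0},{"tx":-103,"ty":-221,"tz":120,"ax":0,"ay":0,"az":0,"claw":0}]'

```text
time_s: 38.73
tcp_pos: [0.5112, -0.316, 0.1203]
ee_rot: [[-0.999, -0.042, -0.005], [-0.042, 0.999, 0.001], [0.005, 0.001, -1.0]]
wrist_force: [0.1, 0.1, 0.4]
gripper_width: 0.004
gripper_force: 0.0
```

Request:
servo_tool --deltas '[{"tx":0,"ty":0,"tz":25,"ax":0,"ay":0,"az":0,"claw":0},{"tx":0,"ty":0,"tz":50,"ax":0,"ay":0,"az":0,"claw":0},{"tx":0,"ty":0,"tz":75,"ax":0,"ay":0,"az":0,"claw":0},{"tx":0,"ty":0,"tz":90,"ax":0,"ay":0,"az":0,"claw":0},{"tx":0,"ty":0,"tz":100,"ax":0,"ay":0,"az":0,"claw":0},{"tx":-5,"ty":0,"tz":105,"ax":0,"ay":0,"az":0,"claw":0},{"tx":-10,"ty":0,"tz":106,"ax":0,"ay":0,"az":0,"claw":0},{"tx":-12,"ty":0,"tz":106,"ax":0,"ay":0,"az":0,"claw":0},{"tx":-12,"ty":0,"tz":106,"ax":0,"ay":0,"az":0,"claw":0},{"tx":-12,"ty":0,"tz":106,"ax":0,"ay":0,"az":0,"claw":0}]'

```text
time_s: 39.57
tcp_pos: [0.5255, -0.3161, 0.0175]
ee_rot: [[-0.999, -0.042, 0.002], [-0.042, 0.999, -0.001], [-0.002, -0.001, -1.0]]
wrist_force: [0.8, 0.2, 0.3]
gripper_width: 0.007
gripper_force: 0.0
```

```bash
python3 go.py -48.8 -29 17
```

```text
now [ 0.52550633 -0.31611604  0.01749804] dock [-0.0865 -0.0285] yang 92.41531191738744 F [0.8 0.2 0.3] t 39.5667 j6 -71.67586185069393
delta [-37.7  -0.7   0.6] az to 92.2: 0.003757901877192833
```

Request:
servo_tool --deltas '[{"tx":-2,"ty":0,"tz":0,"ax":0,"ay":0,"az":0,"claw":0},{"tx":-4.5,"ty":0,"tz":0,"ax":0,"ay":0,"az":0,"claw":0},{"tx":-7,"ty":0,"tz":0,"ax":0,"ay":0,"az":0,"claw":0},{"tx":-9.5,"ty":0,"tz":0,"ax":0,"ay":0,"az":0,"claw":0},{"tx":-12,"ty":0,"tz":0,"ax":0,"ay":0,"az":0,"claw":0},{"tx":-14.5,"ty":0,"tz":0,"ax":0,"ay":0,"az":0,"claw":0},{"tx":-17,"ty":0,"tz":0,"ax":0,"ay":0,"az":0,"claw":0},{"tx":-19.5,"ty":0,"tz":0,"ax":0,"ay":0,"az":0,"claw":0},{"tx":-22,"ty":0,"tz":0,"ax":0,"ay":0,"az":0,"claw":0},{"tx":-24.5,"ty":0,"tz":0,"ax":0,"ay":0,"az":0,"claw":0},{"tx":-27,"ty":0,"tz":0,"ax":0,"ay":0,"az":0,"claw":0},{"tx":-29.5,"ty":0,"tz":0,"ax":0,"ay":0,"az":0,"claw":0}]'

```text
time_s: 40.57
tcp_pos: [0.5529, -0.3145, 0.0161]
ee_rot: [[-0.999, -0.042, -0.003], [-0.042, 0.999, 0.001], [0.003, 0.001, -1.0]]
wrist_force: [-6.2, 0.3, 4.9]
gripper_width: 0.01
gripper_force: 3.1
```

Request:
servo_tool --deltas '[{"tx":-2.2,"ty":0,"tz":0,"ax":0,"ay":0,"az":0,"claw":0},{"tx":-4.2,"ty":0,"tz":0,"ax":0,"ay":0,"az":0,"claw":0},{"tx":-6,"ty":0,"tz":0,"ax":0,"ay":0,"az":0,"claw":0},{"tx":-7.6,"ty":0,"tz":0,"ax":0,"ay":0,"az":0,"claw":0},{"tx":-9,"ty":0,"tz":0,"ax":0,"ay":0,"az":0,"claw":0},{"tx":-10.3,"ty":0,"tz":0,"ax":0,"ay":0,"az":0,"claw":0},{"tx":-11.5,"ty":0,"tz":0,"ax":0,"ay":0,"az":0,"claw":0},{"tx":-12.3,"ty":0,"tz":0,"ax":0,"ay":0,"az":0,"claw":0}]'

```text
time_s: 41.23
tcp_pos: [0.5627, -0.3138, 0.016]
ee_rot: [[-0.999, -0.041, -0.008], [-0.041, 0.999, 0.002], [0.008, 0.002, -1.0]]
wrist_force: [-10.5, -0.4, 7.0]
gripper_width: 0.004
gripper_force: 5.5
```

Request:
servo_tool --deltas '[{"tx":4,"ty":0,"tz":0,"ax":0,"ay":0,"az":0,"claw":0},{"tx":8,"ty":0,"tz":0,"ax":0,"ay":0,"az":0,"claw":0},{"tx":12,"ty":0,"tz":0,"ax":0,"ay":0,"az":0,"claw":0},{"tx":16,"ty":0,"tz":0,"ax":0,"ay":0,"az":0,"claw":0},{"tx":16,"ty":0,"tz":0,"ax":0,"ay":0,"az":0,"claw":0}]'

```text
time_s: 41.65
tcp_pos: [0.5493, -0.3147, 0.0161]
ee_rot: [[-0.999, -0.041, -0.001], [-0.041, 0.999, 0.0], [0.001, 0.0, -1.0]]
wrist_force: [-4.3, 0.4, 1.9]
gripper_width: 0.006
gripper_force: 2.2
```

Request:
servo_tool --deltas '[{"tx":4,"ty":0,"tz":0,"ax":0,"ay":0,"az":0,"claw":0},{"tx":8,"ty":0,"tz":0,"ax":0,"ay":0,"az":0,"claw":0},{"tx":11,"ty":0,"tz":0,"ax":0,"ay":0,"az":0,"claw":0},{"tx":11,"ty":0,"tz":0,"ax":0,"ay":0,"az":0,"claw":0}]'

```text
time_s: 41.98
tcp_pos: [0.5387, -0.3153, 0.0162]
ee_rot: [[-0.999, -0.042, -0.0], [-0.042, 0.999, 0.0], [0.0, 0.0, -1.0]]
wrist_force: [-2.4, -0.5, 0.1]
gripper_width: 0.008
gripper_force: 1.4
```

Request:
servo_tool --deltas '[{"tx":2,"ty":0,"tz":0,"ax":0,"ay":0,"az":0,"claw":0},{"tx":2,"ty":0,"tz":0,"ax":0,"ay":0,"az":0,"claw":0},{"tx":2,"ty":0,"tz":0,"ax":0,"ay":0,"az":0,"claw":0}]'

```text
time_s: 42.23
tcp_pos: [0.537, -0.3154, 0.0162]
ee_rot: [[-0.999, -0.042, -0.0], [-0.042, 0.999, 0.0], [0.0, 0.0, -1.0]]
wrist_force: [-2.9, -0.7, 0.3]
gripper_width: 0.007
gripper_force: 1.3
```

Request:
servo_tool --deltas '[{"tx":2,"ty":0,"tz":0,"ax":0,"ay":0,"az":0,"claw":0},{"tx":2,"ty":0,"tz":0,"ax":0,"ay":0,"az":0,"claw":0},{"tx":2,"ty":0,"tz":0,"ax":0,"ay":0,"az":0,"claw":0}]'

```text
time_s: 42.48
tcp_pos: [0.5352, -0.3155, 0.0163]
ee_rot: [[-0.999, -0.042, 0.0], [-0.042, 0.999, -0.0], [-0.0, -0.0, -1.0]]
wrist_force: [-1.6, 0.5, -0.4]
gripper_width: 0.003
gripper_force: 1.0
```

Request:
servo_tool --deltas '[{"tx":2,"ty":0,"tz":0,"ax":0,"ay":0,"az":0,"claw":0},{"tx":2,"ty":0,"tz":0,"ax":0,"ay":0,"az":0,"claw":0},{"tx":2,"ty":0,"tz":0,"ax":0,"ay":0,"az":0,"claw":0}]'

```text
time_s: 42.73
tcp_pos: [0.5331, -0.3155, 0.0163]
ee_rot: [[-0.999, -0.042, -0.0], [-0.042, 0.999, -0.0], [0.0, -0.0, -1.0]]
wrist_force: [-1.7, 0.1, 0.2]
gripper_width: 0.005
gripper_force: 0.9
```

Request:
servo_tool --deltas '[{"tx":1,"ty":0,"tz":0,"ax":0,"ay":0,"az":0,"claw":0},{"tx":1,"ty":0,"tz":0,"ax":0,"ay":0,"az":0,"claw":0},{"tx":1,"ty":0,"tz":0,"ax":0,"ay":0,"az":0,"claw":0}]'

```text
time_s: 42.98
tcp_pos: [0.5322, -0.3156, 0.0163]
ee_rot: [[-0.999, -0.042, 0.0], [-0.042, 0.999, -0.0], [-0.0, -0.0, -1.0]]
wrist_force: [-1.2, -0.8, 0.1]
gripper_width: 0.008
gripper_force: 0.8
```

Request:
servo_tool --deltas '[{"tx":1,"ty":0,"tz":0,"ax":0,"ay":0,"az":0,"claw":0},{"tx":1,"ty":0,"tz":0,"ax":0,"ay":0,"az":0,"claw":0},{"tx":1,"ty":0,"tz":0,"ax":0,"ay":0,"az":0,"claw":0}]'

```text
time_s: 43.23
tcp_pos: [0.5319, -0.3157, 0.0165]
ee_rot: [[-0.999, -0.042, 0.001], [-0.042, 0.999, -0.0], [-0.001, -0.0, -1.0]]
wrist_force: [-0.1, -0.3, -0.6]
gripper_width: 0.009
gripper_force: 0.0
```

Request:
servo_tool --deltas '[{"tx":1,"ty":0,"tz":0,"ax":0,"ay":0,"az":0,"claw":0},{"tx":1,"ty":0,"tz":0,"ax":0,"ay":0,"az":0,"claw":0},{"tx":1,"ty":0,"tz":0,"ax":0,"ay":0,"az":0,"claw":0}]'

```text
time_s: 43.48
tcp_pos: [0.5305, -0.3157, 0.0164]
ee_rot: [[-0.999, -0.042, 0.001], [-0.042, 0.999, -0.0], [-0.001, -0.0, -1.0]]
wrist_force: [-0.2, 0.7, -0.1]
gripper_width: 0.007
gripper_force: 0.0
```

The measured stroke is about 31 mm (contact at x=0.532, stop at x=0.563), so the stop was reached and overshot past the release point each time. I'll press only into the 0.0288–0.0292 window instead (TCP x≈0.562) and let go.

Request:
servo_tool --deltas '[{"tx":-4,"ty":0,"tz":0,"ax":0,"ay":0,"az":0,"claw":0},{"tx":-8,"ty":0,"tz":0,"ax":0,"ay":0,"az":0,"claw":0},{"tx":-12,"ty":0,"tz":0,"ax":0,"ay":0,"az":0,"claw":0},{"tx":-16,"ty":0,"tz":0,"ax":0,"ay":0,"az":0,"claw":0},{"tx":-20,"ty":0,"tz":0,"ax":0,"ay":0,"az":0,"claw":0},{"tx":-24,"ty":0,"tz":0,"ax":0,"ay":0,"az":0,"claw":0},{"tx":-27,"ty":0,"tz":0,"ax":0,"ay":0,"az":0,"claw":0},{"tx":-29,"ty":0,"tz":0,"ax":0,"ay":0,"az":0,"claw":0},{"tx":-29.5,"ty":0,"tz":0,"ax":0,"ay":0,"az":0,"claw":0},{"tx":-29.5,"ty":0,"tz":0,"ax":0,"ay":0,"az":0,"claw":0}]'

```text
time_s: 44.32
tcp_pos: [0.5585, -0.314, 0.016]
ee_rot: [[-0.999, -0.042, -0.003], [-0.042, 0.999, 0.001], [0.003, 0.001, -1.0]]
wrist_force: [-5.6, 1.1, 3.6]
gripper_width: 0.004
gripper_force: 2.6
```

```bash
python3 -c "
from h import *
s=sense();print(s['tcp_pos'],s['wrist_force'],s['gripper_force'])"
```

```text
[ 0.55849049 -0.3140304   0.01599386] [-5.57529009  1.10473292  3.63841827] 2.595433183014393
```

Request:
servo_tool --deltas '[{"tx":-1.5,"ty":0,"tz":0,"ax":0,"ay":0,"az":0,"claw":0},{"tx":-2.8,"ty":0,"tz":0,"ax":0,"ay":0,"az":0,"claw":0},{"tx":-2.8,"ty":0,"tz":0,"ax":0,"ay":0,"az":0,"claw":0}]'

```text
time_s: 44.57
tcp_pos: [0.561, -0.3139, 0.016]
ee_rot: [[-0.999, -0.042, -0.004], [-0.042, 0.999, 0.001], [0.004, 0.001, -1.0]]
wrist_force: [-5.8, 0.1, 3.4]
gripper_width: 0.004
gripper_force: 2.8
```

```bash
cat > s.py <<'E'
from h import *
s=sense();print(s['tcp_pos'],s['wrist_force'],s['gripper_force'],np.round(s["ee_rot"][0][2],4),s["time_s"])
E
python3 s.py
```

```text
[ 0.56101448 -0.31390701  0.01599238] [-5.75956182  0.14999142  3.39254611] 2.847512662410736 -0.004 44.5667
```

Request:
servo_tool --deltas '[{"tx":-0.4,"ty":0,"tz":0,"ax":0,"ay":0,"az":0,"claw":0},{"tx":-0.4,"ty":0,"tz":0,"ax":0,"ay":0,"az":0,"claw":0}]'

```text
time_s: 44.73
tcp_pos: [0.5613, -0.3139, 0.016]
ee_rot: [[-0.999, -0.042, -0.004], [-0.042, 0.999, 0.001], [0.004, 0.001, -1.0]]
wrist_force: [-6.5, 0.8, 4.2]
gripper_width: 0.003
gripper_force: 2.9
```

Request:
servo_tool --deltas '[{"tx":4,"ty":0,"tz":0,"ax":0,"ay":0,"az":0,"claw":0},{"tx":8,"ty":0,"tz":0,"ax":0,"ay":0,"az":0,"claw":0},{"tx":12,"ty":0,"tz":0,"ax":0,"ay":0,"az":0,"claw":0},{"tx":12,"ty":0,"tz":0,"ax":0,"ay":0,"az":0,"claw":0}]'

```text
time_s: 45.07
tcp_pos: [0.5497, -0.3146, 0.0161]
ee_rot: [[-0.999, -0.041, -0.001], [-0.041, 0.999, 0.001], [0.001, 0.001, -1.0]]
wrist_force: [-5.0, 0.3, 1.8]
gripper_width: 0.004
gripper_force: 2.2
```

Request:
servo_tool --deltas '[{"tx":-5,"ty":0,"tz":0,"ax":0,"ay":0,"az":0,"claw":0},{"tx":-9,"ty":0,"tz":0,"ax":0,"ay":0,"az":0,"claw":0},{"tx":-11.3,"ty":0,"tz":0,"ax":0,"ay":0,"az":0,"claw":0},{"tx":-12,"ty":0,"tz":0,"ax":0,"ay":0,"az":0,"claw":0},{"tx":-12.4,"ty":0,"tz":0,"ax":0,"ay":0,"az":0,"claw":0},{"tx":-12.4,"ty":0,"tz":0,"ax":0,"ay":0,"az":0,"claw":0}]'

```text
time_s: 45.57
tcp_pos: [0.5619, -0.3139, 0.016]
ee_rot: [[-0.999, -0.042, -0.003], [-0.042, 0.999, 0.001], [0.003, 0.001, -1.0]]
wrist_force: [-7.0, 0.3, 3.1]
gripper_width: 0.006
gripper_force: 2.9
```

Request:
servo_tool --deltas '[{"tx":4,"ty":0,"tz":0,"ax":0,"ay":0,"az":0,"claw":0},{"tx":8,"ty":0,"tz":0,"ax":0,"ay":0,"az":0,"claw":0},{"tx":12,"ty":0,"tz":0,"ax":0,"ay":0,"az":0,"claw":0},{"tx":12,"ty":0,"tz":0,"ax":0,"ay":0,"az":0,"claw":0}]'

```text
time_s: 45.9
tcp_pos: [0.5502, -0.3146, 0.0161]
ee_rot: [[-0.999, -0.041, -0.001], [-0.041, 0.999, 0.001], [0.001, 0.001, -1.0]]
wrist_force: [-4.9, 2.1, 2.3]
gripper_width: 0.004
gripper_force: 2.2
```

Request:
servo_tool --deltas '[{"tx":-5,"ty":0,"tz":0,"ax":0,"ay":0,"az":0,"claw":0},{"tx":-9,"ty":0,"tz":0,"ax":0,"ay":0,"az":0,"claw":0},{"tx":-11.3,"ty":0,"tz":0,"ax":0,"ay":0,"az":0,"claw":0},{"tx":-12,"ty":0,"tz":0,"ax":0,"ay":0,"az":0,"claw":0},{"tx":-12.3,"ty":0,"tz":0,"ax":0,"ay":0,"az":0,"claw":0},{"tx":-12.3,"ty":0,"tz":0,"ax":0,"ay":0,"az":0,"claw":0}]'

```text
time_s: 46.4
tcp_pos: [0.5622, -0.314, 0.016]
ee_rot: [[-0.999, -0.042, -0.003], [-0.042, 0.999, 0.001], [0.003, 0.001, -1.0]]
wrist_force: [-6.2, 1.4, 3.2]
gripper_width: 0.008
gripper_force: 2.9
```

Request:
servo_tool --deltas '[{"tx":4,"ty":0,"tz":0,"ax":0,"ay":0,"az":0,"claw":0},{"tx":8,"ty":0,"tz":0,"ax":0,"ay":0,"az":0,"claw":0},{"tx":12,"ty":0,"tz":0,"ax":0,"ay":0,"az":0,"claw":0},{"tx":12,"ty":0,"tz":0,"ax":0,"ay":0,"az":0,"claw":0}]'

```text
time_s: 46.73
tcp_pos: [0.5505, -0.3147, 0.0162]
ee_rot: [[-0.999, -0.041, -0.001], [-0.041, 0.999, 0.0], [0.001, 0.0, -1.0]]
wrist_force: [-4.6, 2.3, 1.5]
gripper_width: 0.007
gripper_force: 2.3
```

Request:
servo_tool --deltas '[{"tx":-5,"ty":0,"tz":0,"ax":0,"ay":0,"az":0,"claw":0},{"tx":-9,"ty":0,"tz":0,"ax":0,"ay":0,"az":0,"claw":0},{"tx":-11.3,"ty":0,"tz":0,"ax":0,"ay":0,"az":0,"claw":0},{"tx":-12,"ty":0,"tz":0,"ax":0,"ay":0,"az":0,"claw":0},{"tx":-12.3,"ty":0,"tz":0,"ax":0,"ay":0,"az":0,"claw":0},{"tx":-12.3,"ty":0,"tz":0,"ax":0,"ay":0,"az":0,"claw":0}]'

```text
time_s: 47.23
tcp_pos: [0.5624, -0.314, 0.016]
ee_rot: [[-0.999, -0.042, -0.003], [-0.042, 0.999, 0.001], [0.003, 0.001, -1.0]]
wrist_force: [-6.5, 1.9, 3.5]
gripper_width: 0.007
gripper_force: 2.9
```

Request:
servo_tool --deltas '[{"tx":4,"ty":0,"tz":0,"ax":0,"ay":0,"az":0,"claw":0},{"tx":8,"ty":0,"tz":0,"ax":0,"ay":0,"az":0,"claw":0},{"tx":12,"ty":0,"tz":0,"ax":0,"ay":0,"az":0,"claw":0},{"tx":12,"ty":0,"tz":0,"ax":0,"ay":0,"az":0,"claw":0}]'

```text
time_s: 47.57
tcp_pos: [0.5508, -0.3147, 0.0162]
ee_rot: [[-0.999, -0.041, -0.001], [-0.041, 0.999, 0.0], [0.001, 0.0, -1.0]]
wrist_force: [-3.8, 1.4, 1.2]
gripper_width: 0.001
gripper_force: 2.3
```

Request:
servo_tool --deltas '[{"tx":6,"ty":0,"tz":0,"ax":0,"ay":0,"az":0,"claw":0},{"tx":13,"ty":0,"tz":0,"ax":0,"ay":0,"az":0,"claw":0},{"tx":21,"ty":0,"tz":0,"ax":0,"ay":0,"az":0,"claw":0},{"tx":21,"ty":0,"tz":0,"ax":0,"ay":0,"az":0,"claw":0},{"tx":15,"ty":0,"tz":0,"ax":0,"ay":0,"az":0,"claw":0},{"tx":10,"ty":0,"tz":0,"ax":0,"ay":0,"az":0,"claw":0},{"tx":5,"ty":0,"tz":0,"ax":0,"ay":0,"az":0,"claw":0},{"tx":0,"ty":0,"tz":0,"ax":0,"ay":0,"az":0,"claw":0},{"tx":-4,"ty":0,"tz":0,"ax":0,"ay":0,"az":0,"claw":0},{"tx":-7.5,"ty":0,"tz":0,"ax":0,"ay":0,"az":0,"claw":0},{"tx":-10,"ty":0,"tz":0,"ax":0,"ay":0,"az":0,"claw":0},{"tx":-11.5,"ty":0,"tz":0,"ax":0,"ay":0,"az":0,"claw":0}]'

```text
time_s: 48.57
tcp_pos: [0.5615, -0.3142, 0.0163]
ee_rot: [[-0.999, -0.042, -0.006], [-0.042, 0.999, 0.001], [0.006, 0.001, -1.0]]
wrist_force: [-9.3, -1.0, 6.4]
gripper_width: 0.003
gripper_force: 4.5
```

Request:
servo_tool --deltas '[{"tx":-0.9,"ty":0,"tz":0,"ax":0,"ay":0,"az":0,"claw":0},{"tx":-1.3,"ty":0,"tz":0,"ax":0,"ay":0,"az":0,"claw":0},{"tx":-1.3,"ty":0,"tz":0,"ax":0,"ay":0,"az":0,"claw":0}]'

```text
time_s: 48.82
tcp_pos: [0.5626, -0.3142, 0.0162]
ee_rot: [[-0.999, -0.042, -0.006], [-0.042, 0.999, 0.001], [0.006, 0.001, -1.0]]
wrist_force: [-8.8, -0.7, 4.9]
gripper_width: 0.008
gripper_force: 3.9
```

Request:
servo_tool --deltas '[{"tx":4,"ty":0,"tz":0,"ax":0,"ay":0,"az":0,"claw":0},{"tx":8,"ty":0,"tz":0,"ax":0,"ay":0,"az":0,"claw":0},{"tx":12,"ty":0,"tz":0,"ax":0,"ay":0,"az":0,"claw":0},{"tx":12,"ty":0,"tz":0,"ax":0,"ay":0,"az":0,"claw":0}]'

```text
time_s: 49.15
tcp_pos: [0.552, -0.3148, 0.0163]
ee_rot: [[-0.999, -0.042, -0.001], [-0.042, 0.999, 0.0], [0.001, 0.0, -1.0]]
wrist_force: [-5.1, 0.1, 2.3]
gripper_width: 0.005
gripper_force: 2.3
```

Pressing to the stop doesn't latch, and there is a steady upward force. The finger probably only catches the top edge of the face. I'll back off, go 7 mm lower and repeat.

Request:
servo_tool --deltas '[{"tx":8,"ty":0,"tz":0,"ax":0,"ay":0,"az":0,"claw":0},{"tx":16,"ty":0,"tz":0,"ax":0,"ay":0,"az":0,"claw":0},{"tx":24,"ty":0,"tz":1,"ax":0,"ay":0,"az":0,"claw":0},{"tx":24,"ty":0,"tz":4,"ax":0,"ay":0,"az":0,"claw":0},{"tx":24,"ty":0,"tz":7,"ax":0,"ay":0,"az":0,"claw":0},{"tx":24,"ty":0,"tz":7,"ax":0,"ay":0,"az":0,"claw":0}]'

```text
time_s: 49.65
tcp_pos: [0.5288, -0.3156, 0.0086]
ee_rot: [[-0.999, -0.042, -0.0], [-0.042, 0.999, 0.0], [0.0, 0.0, -1.0]]
wrist_force: [-0.0, -0.2, 0.6]
gripper_width: 0.002
gripper_force: 0.0
```

```bash
python3 s.py
```

```text
[ 0.52876851 -0.31557553  0.0085693 ] [-0.04103148 -0.16735147  0.57762365] 0.0 -0.0001 49.65
```

Request:
servo_tool --deltas '[{"tx":-3,"ty":0,"tz":0,"ax":0,"ay":0,"az":0,"claw":0},{"tx":-6,"ty":0,"tz":0,"ax":0,"ay":0,"az":0,"claw":0},{"tx":-9,"ty":0,"tz":0,"ax":0,"ay":0,"az":0,"claw":0},{"tx":-12,"ty":0,"tz":0,"ax":0,"ay":0,"az":0,"claw":0},{"tx":-15,"ty":0,"tz":0,"ax":0,"ay":0,"az":0,"claw":0},{"tx":-18,"ty":0,"tz":0,"ax":0,"ay":0,"az":0,"claw":0},{"tx":-21,"ty":0,"tz":0,"ax":0,"ay":0,"az":0,"claw":0},{"tx":-24,"ty":0,"tz":0,"ax":0,"ay":0,"az":0,"claw":0},{"tx":-26.5,"ty":0,"tz":0,"ax":0,"ay":0,"az":0,"claw":0},{"tx":-28.5,"ty":0,"tz":0,"ax":0,"ay":0,"az":0,"claw":0},{"tx":-30.5,"ty":0,"tz":0,"ax":0,"ay":0,"az":0,"claw":0},{"tx":-32,"ty":0,"tz":0,"ax":0,"ay":0,"az":0,"claw":0}]'

```text
time_s: 50.65
tcp_pos: [0.5592, -0.314, 0.0089]
ee_rot: [[-0.999, -0.042, -0.004], [-0.042, 0.999, 0.001], [0.004, 0.001, -1.0]]
wrist_force: [-6.3, 0.4, 1.8]
gripper_width: 0.01
gripper_force: 3.0
```

Request:
servo_tool --deltas '[{"tx":-1.5,"ty":0,"tz":0,"ax":0,"ay":0,"az":0,"claw":0},{"tx":-3,"ty":0,"tz":0,"ax":0,"ay":0,"az":0,"claw":0},{"tx":-4.5,"ty":0,"tz":0,"ax":0,"ay":0,"az":0,"claw":0},{"tx":-6,"ty":0,"tz":0,"ax":0,"ay":0,"az":0,"claw":0},{"tx":-7.5,"ty":0,"tz":0,"ax":0,"ay":0,"az":0,"claw":0}]'

```text
time_s: 51.07
tcp_pos: [0.562, -0.3136, 0.0089]
ee_rot: [[-0.999, -0.041, -0.013], [-0.041, 0.999, 0.003], [0.013, 0.003, -1.0]]
wrist_force: [-16.6, -0.5, 9.0]
gripper_width: 0.005
gripper_force: 8.2
```

Request:
servo_tool --deltas '[{"tx":-1.5,"ty":0,"tz":0,"ax":0,"ay":0,"az":0,"claw":0},{"tx":-2.5,"ty":0,"tz":0,"ax":0,"ay":0,"az":0,"claw":0}]'

```text
time_s: 51.23
tcp_pos: [0.5619, -0.3136, 0.0089]
ee_rot: [[-0.999, -0.04, -0.018], [-0.041, 0.999, 0.004], [0.018, 0.004, -1.0]]
wrist_force: [-19.4, -1.8, 13.2]
gripper_width: 0.004
gripper_force: 10.0
```

Request:
servo_tool --deltas '[{"tx":5,"ty":0,"tz":0,"ax":0,"ay":0,"az":0,"claw":0},{"tx":10,"ty":0,"tz":0,"ax":0,"ay":0,"az":0,"claw":0},{"tx":15,"ty":0,"tz":0,"ax":0,"ay":0,"az":0,"claw":0},{"tx":19,"ty":0,"tz":0,"ax":0,"ay":0,"az":0,"claw":0},{"tx":19,"ty":0,"tz":0,"ax":0,"ay":0,"az":0,"claw":0}]'

```text
time_s: 51.65
tcp_pos: [0.5506, -0.3145, 0.009]
ee_rot: [[-0.999, -0.041, -0.001], [-0.041, 0.999, 0.001], [0.001, 0.001, -1.0]]
wrist_force: [-4.6, 1.6, 0.3]
gripper_width: 0.004
gripper_force: 2.3
```

The force builds rigidly near the tip while the pushing flex eats some travel, so the upper finger is probably touching the frame. I'll tilt the tip forward about 7° and press again.

Request:
servo_tool --deltas '[{"tx":8,"ty":0,"tz":0,"ax":0,"ay":0,"az":0,"claw":0},{"tx":16,"ty":0,"tz":-3,"ax":0,"ay":-0.06,"az":0,"claw":0},{"tx":22,"ty":0,"tz":-5,"ax":0,"ay":-0.12,"az":0,"claw":0},{"tx":22,"ty":0,"tz":-5,"ax":0,"ay":-0.12,"az":0,"claw":0},{"tx":22,"ty":0,"tz":-5,"ax":0,"ay":-0.12,"az":0,"claw":0}]'

```text
time_s: 52.07
tcp_pos: [0.5312, -0.3166, 0.0157]
ee_rot: [[-0.991, -0.041, 0.124], [-0.041, 0.999, 0.003], [-0.124, -0.002, -0.992]]
wrist_force: [0.7, 0.4, 0.6]
gripper_width: 0.006
gripper_force: 0.0
```

```bash
python3 s.py
```

```text
[ 0.53115256 -0.31656437  0.01570911] [0.70415329 0.39798307 0.55496594] 0.0 0.1241 52.0667
```

Request:
servo_tool --deltas '[{"tx":-3,"ty":0,"tz":0.4,"ax":0,"ay":0,"az":0,"claw":0},{"tx":-6,"ty":0,"tz":0.8,"ax":0,"ay":0,"az":0,"claw":0},{"tx":-9,"ty":0,"tz":1.1,"ax":0,"ay":0,"az":0,"claw":0},{"tx":-12,"ty":0,"tz":1.5,"ax":0,"ay":0,"az":0,"claw":0},{"tx":-15,"ty":0,"tz":1.9,"ax":0,"ay":0,"az":0,"claw":0},{"tx":-18,"ty":0,"tz":2.3,"ax":0,"ay":0,"az":0,"claw":0},{"tx":-21,"ty":0,"tz":2.6,"ax":0,"ay":0,"az":0,"claw":0},{"tx":-24,"ty":0,"tz":3,"ax":0,"ay":0,"az":0,"claw":0},{"tx":-26.5,"ty":0,"tz":3.3,"ax":0,"ay":0,"az":0,"claw":0},{"tx":-29,"ty":0,"tz":3.6,"ax":0,"ay":0,"az":0,"claw":0},{"tx":-31,"ty":0,"tz":3.9,"ax":0,"ay":0,"az":0,"claw":0},{"tx":-32.5,"ty":0,"tz":4.1,"ax":0,"ay":0,"az":0,"claw":0}]'

```text
time_s: 53.07
tcp_pos: [0.5613, -0.3141, 0.0138]
ee_rot: [[-0.992, -0.042, 0.117], [-0.041, 0.999, 0.006], [-0.117, 0.001, -0.993]]
wrist_force: [-5.9, -0.3, 5.1]
gripper_width: 0.003
gripper_force: 3.0
```

Request:
servo_tool --deltas '[{"tx":-1.5,"ty":0,"tz":0.2,"ax":0,"ay":0,"az":0,"claw":0},{"tx":-3,"ty":0,"tz":0.4,"ax":0,"ay":0,"az":0,"claw":0},{"tx":-4.5,"ty":0,"tz":0.6,"ax":0,"ay":0,"az":0,"claw":0},{"tx":-6,"ty":0,"tz":0.8,"ax":0,"ay":0,"az":0,"claw":0}]'

```text
time_s: 53.4
tcp_pos: [0.5665, -0.3137, 0.0137]
ee_rot: [[-0.992, -0.042, 0.115], [-0.041, 0.999, 0.006], [-0.115, 0.001, -0.993]]
wrist_force: [-10.2, -0.1, 7.8]
gripper_width: 0.006
gripper_force: 5.0
```

Request:
servo_tool --deltas '[{"tx":-1.5,"ty":0,"tz":0.2,"ax":0,"ay":0,"az":0,"claw":0},{"tx":-3,"ty":0,"tz":0.4,"ax":0,"ay":0,"az":0,"claw":0}]'

```text
time_s: 53.57
tcp_pos: [0.5666, -0.3136, 0.0135]
ee_rot: [[-0.993, -0.042, 0.109], [-0.041, 0.999, 0.007], [-0.11, 0.003, -0.994]]
wrist_force: [-16.1, -2.0, 12.2]
gripper_width: 0.004
gripper_force: 7.8
```

Request:
servo_tool --deltas '[{"tx":5,"ty":0,"tz":-0.6,"ax":0,"ay":0,"az":0,"claw":0},{"tx":10,"ty":0,"tz":-1.2,"ax":0,"ay":0,"az":0,"claw":0},{"tx":15,"ty":0,"tz":-1.8,"ax":0,"ay":0,"az":0,"claw":0},{"tx":18,"ty":0,"tz":-2.2,"ax":0,"ay":0,"az":0,"claw":0},{"tx":18,"ty":0,"tz":-2.2,"ax":0,"ay":0,"az":0,"claw":0}]'

```text
time_s: 53.98
tcp_pos: [0.5524, -0.3145, 0.0137]
ee_rot: [[-0.992, -0.041, 0.118], [-0.041, 0.999, 0.005], [-0.119, 0.001, -0.993]]
wrist_force: [-5.4, -1.1, 0.8]
gripper_width: 0.003
gripper_force: 2.2
```

Still not caught, though the stop is reached. Any small backward motion of the module during the stroke, such as a bounce at a brisk contact or uneven rows, may count as letting go. I'll make a gentle contact first, then one uniform stroke.

Request:
servo_tool --deltas '[{"tx":8,"ty":0,"tz":0.7,"ax":0,"ay":0.04,"az":0,"claw":0},{"tx":16,"ty":0,"tz":1.4,"ax":0,"ay":0.08,"az":0,"claw":0},{"tx":23,"ty":0,"tz":2.2,"ax":0,"ay":0.119,"az":0,"claw":0},{"tx":23,"ty":0,"tz":2.2,"ax":0,"ay":0.119,"az":0,"claw":0},{"tx":23,"ty":0,"tz":2.2,"ax":0,"ay":0.119,"az":0,"claw":0}]'

```text
time_s: 54.4
tcp_pos: [0.532, -0.3157, 0.0089]
ee_rot: [[-0.999, -0.042, 0.003], [-0.042, 0.999, -0.0], [-0.003, -0.0, -1.0]]
wrist_force: [-0.9, -2.1, -0.7]
gripper_width: 0.008
gripper_force: 0.4
```

```bash
python3 s.py
```

```text
[ 0.53200743 -0.31565688  0.00889185] [-0.93609031 -2.05668068 -0.67035289] 0.4252798296511173 0.0031 54.4
```

Request:
servo_tool --deltas '[{"tx":-0.4,"ty":0,"tz":0,"ax":0,"ay":0,"az":0,"claw":0},{"tx":-1.0,"ty":0,"tz":0,"ax":0,"ay":0,"az":0,"claw":0},{"tx":-1.8,"ty":0,"tz":0,"ax":0,"ay":0,"az":0,"claw":0},{"tx":-2.8,"ty":0,"tz":0,"ax":0,"ay":0,"az":0,"claw":0},{"tx":-4.0,"ty":0,"tz":0,"ax":0,"ay":0,"az":0,"claw":0},{"tx":-5.4,"ty":0,"tz":0,"ax":0,"ay":0,"az":0,"claw":0},{"tx":-6.9,"ty":0,"tz":0,"ax":0,"ay":0,"az":0,"claw":0},{"tx":-8.4,"ty":0,"tz":0,"ax":0,"ay":0,"az":0,"claw":0},{"tx":-9.9,"ty":0,"tz":0,"ax":0,"ay":0,"az":0,"claw":0},{"tx":-11.4,"ty":0,"tz":0,"ax":0,"ay":0,"az":0,"claw":0},{"tx":-12.9,"ty":0,"tz":0,"ax":0,"ay":0,"az":0,"claw":0},{"tx":-14.4,"ty":0,"tz":0,"ax":0,"ay":0,"az":0,"claw":0}]'

```text
time_s: 55.4
tcp_pos: [0.5449, -0.3148, 0.0089]
ee_rot: [[-0.999, -0.042, -0.0], [-0.042, 0.999, 0.0], [0.0, 0.0, -1.0]]
wrist_force: [-4.8, 0.2, 0.0]
gripper_width: 0.006
gripper_force: 2.3
```

Request:
servo_tool --deltas '[{"tx":-1.5,"ty":0,"tz":0,"ax":0,"ay":0,"az":0,"claw":0},{"tx":-3,"ty":0,"tz":0,"ax":0,"ay":0,"az":0,"claw":0},{"tx":-4.5,"ty":0,"tz":0,"ax":0,"ay":0,"az":0,"claw":0},{"tx":-6,"ty":0,"tz":0,"ax":0,"ay":0,"az":0,"claw":0},{"tx":-7.5,"ty":0,"tz":0,"ax":0,"ay":0,"az":0,"claw":0},{"tx":-9,"ty":0,"tz":0,"ax":0,"ay":0,"az":0,"claw":0},{"tx":-10.5,"ty":0,"tz":0,"ax":0,"ay":0,"az":0,"claw":0},{"tx":-12,"ty":0,"tz":0,"ax":0,"ay":0,"az":0,"claw":0},{"tx":-13.5,"ty":0,"tz":0,"ax":0,"ay":0,"az":0,"claw":0},{"tx":-15,"ty":0,"tz":0,"ax":0,"ay":0,"az":0,"claw":0},{"tx":-16.5,"ty":0,"tz":0,"ax":0,"ay":0,"az":0,"claw":0},{"tx":-18,"ty":0,"tz":0,"ax":0,"ay":0,"az":0,"claw":0}]'

```text
time_s: 56.4
tcp_pos: [0.5619, -0.3139, 0.0089]
ee_rot: [[-0.999, -0.042, -0.002], [-0.042, 0.999, 0.001], [0.002, 0.001, -1.0]]
wrist_force: [-6.2, 1.1, 2.7]
gripper_width: 0.003
gripper_force: 3.2
```

Request:
servo_tool --deltas '[{"tx":-1.5,"ty":0,"tz":0,"ax":0,"ay":0,"az":0,"claw":0},{"tx":-3,"ty":0,"tz":0,"ax":0,"ay":0,"az":0,"claw":0},{"tx":4,"ty":0,"tz":0,"ax":0,"ay":0,"az":0,"claw":0},{"tx":14,"ty":0,"tz":0,"ax":0,"ay":0,"az":0,"claw":0},{"tx":14,"ty":0,"tz":0,"ax":0,"ay":0,"az":0,"claw":0}]'

```text
time_s: 56.82
tcp_pos: [0.5479, -0.3148, 0.009]
ee_rot: [[-0.999, -0.041, 0.001], [-0.041, 0.999, 0.0], [-0.001, 0.0, -1.0]]
wrist_force: [-3.8, -0.6, 1.2]
gripper_width: 0.006
gripper_force: 2.1
```

Request:
servo_tool --deltas '[{"tx":9,"ty":0,"tz":0,"ax":0,"ay":0,"az":0,"claw":0},{"tx":19,"ty":0,"tz":0,"ax":0,"ay":0,"az":0,"claw":0},{"tx":19,"ty":0,"tz":0,"ax":0,"ay":0,"az":0,"claw":0},{"tx":15,"ty":0,"tz":0,"ax":0,"ay":0,"az":0,"claw":0},{"tx":11,"ty":0,"tz":0,"ax":0,"ay":0,"az":0,"claw":0},{"tx":7,"ty":0,"tz":0,"ax":0,"ay":0,"az":0,"claw":0},{"tx":3,"ty":0,"tz":0,"ax":0,"ay":0,"az":0,"claw":0},{"tx":-1,"ty":0,"tz":0,"ax":0,"ay":0,"az":0,"claw":0},{"tx":-4.5,"ty":0,"tz":0,"ax":0,"ay":0,"az":0,"claw":0},{"tx":-7.5,"ty":0,"tz":0,"ax":0,"ay":0,"az":0,"claw":0},{"tx":-9.5,"ty":0,"tz":0,"ax":0,"ay":0,"az":0,"claw":0},{"tx":-10.5,"ty":0,"tz":0,"ax":0,"ay":0,"az":0,"claw":0}]'

```text
time_s: 57.82
tcp_pos: [0.559, -0.3142, 0.009]
ee_rot: [[-0.999, -0.042, -0.002], [-0.042, 0.999, 0.001], [0.002, 0.001, -1.0]]
wrist_force: [-5.6, -0.3, 3.8]
gripper_width: 0.007
gripper_force: 2.9
```

```bash
python3 s.py
```

```text
[ 0.55901424 -0.31423896  0.00901246] [-5.64607572 -0.25093265  3.78239388] 2.9059720085933805 -0.0019 57.8167
```

Request:
servo_tool --deltas '[{"tx":-1.0,"ty":0,"tz":0,"ax":0,"ay":0,"az":0,"claw":0},{"tx":-1.6,"ty":0,"tz":0,"ax":0,"ay":0,"az":0,"claw":0}]'

```text
time_s: 57.98
tcp_pos: [0.5605, -0.3141, 0.009]
ee_rot: [[-0.999, -0.042, -0.002], [-0.042, 0.999, 0.001], [0.002, 0.001, -1.0]]
wrist_force: [-6.7, -0.2, 4.5]
gripper_width: 0.002
gripper_force: 3.0
```

```bash
python3 s.py
```

```text
[ 0.56051381 -0.31414466  0.00901526] [-6.65336514 -0.24750934  4.53309431] 2.9799792543053627 -0.0019 57.9833
```

Request:
servo_tool --deltas '[{"tx":-0.4,"ty":0,"tz":0,"ax":0,"ay":0,"az":0,"claw":0}]'

```text
time_s: 58.07
tcp_pos: [0.5608, -0.3141, 0.009]
ee_rot: [[-0.999, -0.042, -0.002], [-0.042, 0.999, 0.001], [0.002, 0.001, -1.0]]
wrist_force: [-6.7, 0.3, 4.1]
gripper_width: 0.005
gripper_force: 3.0
```

```bash
python3 s.py
```

```text
[ 0.56081642 -0.31413633  0.00900972] [-6.71989642  0.3290764   4.1258953 ] 2.983682742342353 -0.002 58.0667
```

Request:
servo_tool --deltas '[{"tx":-0.3,"ty":0,"tz":0,"ax":0,"ay":0,"az":0,"claw":0},{"tx":8,"ty":0,"tz":0,"ax":0,"ay":0,"az":0,"claw":0},{"tx":13,"ty":0,"tz":0,"ax":0,"ay":0,"az":0,"claw":0},{"tx":13,"ty":0,"tz":0,"ax":0,"ay":0,"az":0,"claw":0}]'

```text
time_s: 58.4
tcp_pos: [0.5475, -0.3149, 0.0089]
ee_rot: [[-0.999, -0.041, -0.0], [-0.041, 0.999, 0.0], [0.0, 0.0, -1.0]]
wrist_force: [-4.7, 0.0, 0.6]
gripper_width: 0.006
gripper_force: 2.1
```

Request:
servo_tool --deltas '[{"tx":10,"ty":0,"tz":0,"ax":0,"ay":0,"az":0,"claw":0},{"tx":18,"ty":0,"tz":0,"ax":0,"ay":0,"az":0,"claw":0},{"tx":18,"ty":0,"tz":0,"ax":0,"ay":0,"az":0,"claw":0},{"tx":14,"ty":0,"tz":0,"ax":0,"ay":0,"az":0,"claw":0},{"tx":10,"ty":0,"tz":0,"ax":0,"ay":0,"az":0,"claw":0},{"tx":6,"ty":0,"tz":0,"ax":0,"ay":0,"az":0,"claw":0},{"tx":2,"ty":0,"tz":0,"ax":0,"ay":0,"az":0,"claw":0},{"tx":-2,"ty":0,"tz":0,"ax":0,"ay":0,"az":0,"claw":0},{"tx":-6,"ty":0,"tz":0,"ax":0,"ay":0,"az":0,"claw":0},{"tx":-10,"ty":0,"tz":0,"ax":0,"ay":0,"az":0,"claw":0},{"tx":-14,"ty":0,"tz":0,"ax":0,"ay":0,"az":0,"claw":0},{"tx":-18,"ty":0,"tz":0,"ax":0,"ay":0,"az":0,"claw":0}]'

```text
time_s: 59.4
tcp_pos: [0.5622, -0.3137, 0.0089]
ee_rot: [[-0.999, -0.042, -0.01], [-0.042, 0.999, 0.002], [0.01, 0.003, -1.0]]
wrist_force: [-17.9, -2.3, 13.3]
gripper_width: 0.002
gripper_force: 8.9
```

Request:
servo_tool --deltas '[{"tx":-2,"ty":0,"tz":0,"ax":0,"ay":0,"az":0,"claw":0},{"tx":10,"ty":0,"tz":0,"ax":0,"ay":0,"az":0,"claw":0},{"tx":18,"ty":0,"tz":0,"ax":0,"ay":0,"az":0,"claw":0},{"tx":18,"ty":0,"tz":0,"ax":0,"ay":0,"az":0,"claw":0}]'

```text
time_s: 59.73
tcp_pos: [0.549, -0.315, 0.0092]
ee_rot: [[-0.999, -0.041, 0.003], [-0.041, 0.999, -0.0], [-0.003, -0.0, -1.0]]
wrist_force: [-0.3, 0.7, -0.0]
gripper_width: 0.008
gripper_force: 0.0
```

No contact at x=0.549 now, so the module is held. Retreat carefully and move clear.

Request:
servo_tool --deltas '[{"tx":12,"ty":0,"tz":0,"ax":0,"ay":0,"az":0,"claw":0},{"tx":25,"ty":0,"tz":0,"ax":0,"ay":0,"az":0,"claw":0},{"tx":36,"ty":0,"tz":0,"ax":0,"ay":0,"az":0,"claw":0},{"tx":38,"ty":0,"tz":-20,"ax":0,"ay":0,"az":0,"claw":0},{"tx":38,"ty":0,"tz":-55,"ax":0,"ay":0,"az":0,"claw":0},{"tx":38,"ty":0,"tz":-90,"ax":0,"ay":0,"az":0,"claw":0},{"tx":48,"ty":10,"tz":-125,"ax":0,"ay":0,"az":0,"claw":0},{"tx":68,"ty":40,"tz":-150,"ax":0,"ay":0,"az":0,"claw":0},{"tx":88,"ty":75,"tz":-165,"ax":0,"ay":0,"az":0,"claw":0},{"tx":105,"ty":110,"tz":-175,"ax":0,"ay":0,"az":0,"claw":0},{"tx":120,"ty":145,"tz":-185,"ax":0,"ay":0,"az":0,"claw":0},{"tx":135,"ty":180,"tz":-190,"ax":0,"ay":0,"az":0,"claw":0}]'

```text
time_s: 60.73
tcp_pos: [0.4067, -0.1394, 0.2008]
ee_rot: [[-0.999, -0.041, 0.006], [-0.041, 0.999, -0.0], [-0.006, -0.0, -1.0]]
wrist_force: [0.8, 1.7, 0.7]
gripper_width: 0.002
gripper_force: 0.0
```

Request:
servo_tool --deltas '[{"tx":0,"ty":20,"tz":0,"ax":0,"ay":0,"az":0,"claw":0},{"tx":0,"ty":35,"tz":0,"ax":0,"ay":0,"az":0,"claw":0},{"tx":0,"ty":35,"tz":0,"ax":0,"ay":0,"az":0,"claw":0}]'

```text
time_s: 60.98
tcp_pos: [0.4055, -0.1036, 0.2]
ee_rot: [[-0.999, -0.046, 0.005], [-0.046, 0.999, 0.001], [-0.005, 0.001, -1.0]]
wrist_force: [-0.2, 0.5, 0.3]
gripper_width: 0.006
gripper_force: 0.0
```

```bash
python3 - <<'E'
from h import *
f=lambda v:"#" if v<80 else "+" if v<115 else "-" if v<150 else "." if v<190 else " "
g=cv2.cvtColor(capture("top"),6)
for y in range(182,212): print(y,"".join(map(f,g[y,340:412])))
for l in("face_a","door"):
    for r in recognise(l,"top")[:2]: print(l,np.round(w(r["xyz"],"top"),4),round(r["confidence"],2))
s=sense();print(s["tcp_pos"],s["time_s"])
E
```

```text
182     ...--..............................................................-
183     ...--...............................................---............-
184     ...--........................-----------------------++-............-
185     ...--....---------------------+++---....-.--.--+++++++-.............
186     ...---..--+++++------.....---++++--............-+++++++-............
187     ...---..-++++++--...........-++++-.............--++++++-............
188     ...--...----+++--...........--++-..............--++++++-............
189     ...---..----+++--...........--++--............---++++++-............
190     ...---...---+++--............-+++----------------++++++-............
191     ...---...----+++-............--------------------++++++-............
192     ...---...---++++-............--------------------++++++--...........
193     ...---...----+++-...........---------------------+++++++-...........
194     ...--....----++--............--------------------+++++++-...........
195     ...--....----++-......     ...-------------------+++++++-...........
196     ...--....----+
[... 667 characters left out ...]
...
205       ......                         .................-++---+++-........
206       ......                          .................+++---++-.....   
207       .....                           .................+++---++-..      
208       .....                           .................-+--...-..       
209       .....                           .................---..  .       ..
210       .....                            ...................            .-
211       .....                            ........... ...                .-
face_a [ 0.5579 -0.2594  0.0508] 0.72
face_a [ 0.5734 -0.3121  0.048 ] 0.52
door [ 0.4877 -0.2101  0.0708] 0.55
[ 0.40537824 -0.10574017  0.19918723] 61.1333
```

Module B is caught, module A is out, the door is open, the key is turned and the arm is clear. Handing in.

```bash
python3 -c "
from station import *
print(finish_job())"
```

```text
the job is handed in; nothing more can be done
None
```

I handed the job in at about 61 s: key turned, door wide open, module A released and module B caught at the last check, after several presses of B that did not hold; the last, faster press read 18 N, but peak forces between readings were not measured.

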